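Isolate the spice mill and reset its grind by the star wheel

ROBOT

A 6-joint arm with a two-finger parallel gripper is mounted at the origin on the work surface. World frame = base frame: x ahead of the robot, y to its left, z up, the work surface at z = 0. Lengths are in m, angles in degrees, forces in N, time in s.
With the tool pointing down it reaches from about 0.375 to 0.9 m from the base axis. Payload 3.1 kg.
Tool frame: the origin (TCP) lies on the centre line of the jaws, within the pads' length; the fingertips stand 14 mm ahead of it and the grasp point (between the pads) lies 5 mm behind it (bot.tips_ahead is the distance from the TCP to the fingertips, in m); z points along the fingers, y is the line along which they close (so a half turn about z gives the same grasp; the last joint's range is limited). The gripper opens to 87 mm and grips with 3 to 60 N. Pads are 19 mm wide; open, the fingers measure 117 mm over their backs; the gripper's body (75 mm by 190 mm) begins 51 mm behind the grasp point.
Start: joints at [53.428, 30.224, 82.088, -0, 67.689, -10.227], TCP at [0.277, 0.56, 0.237] pointing down, gripper open.
Joint ranges: [-176.69, 176.69], [-43.24, 126.21], [12.49, 139.97], [-82, 262], [0, 151.66], [-163.58, 163.58]. Speed limits (degrees/s): [159.86, 159.86, 180, 180, 180, 180].

INTERFACE

Orientations are given as a 3x3 rotation matrix whose columns are the frame's x, y, z axes.
In Python, from rig import bot gives the robot as it stands.
- The arm moves only by the tool play_rows, never from a script. Its argument "moves" is a list that holds one entry, the list of rows, each a list of 6 numbers: the shift along the tool's x, y, z in mm, then the turn, a rotation vector about the tool's x, y, z in rad. A call has 1 to 5 rows; each row shifts and turns the commanded pose from where the row before left it, along the tool's axes as they then stand; what a row does not reach is not made up. A row lasts 1/10 s, in which the tool goes at most 50 mm and 8.59 degrees, less where a joint would pass 70% of its speed; a pose out of reach is approached as far as the arm can. A call with a gripper value outside its range is refused whole. "fingers" is the opening, from -1 (shut) to 1 (fully open), set as the call begins (left out, the last holds). The fingers move at their own pace and stop on an object; the grip force is fixed at half the most. Time passes only in rows, so rows that do not move let the fingers close. It gives the time, the measured TCP pose, the force, the opening and the grip force at its end, in the units of the state.
- bot.read_state(): the state, without advancing time (a new reading comes with each control period).
- bot.capture(name): name is "side" or "top" or "wrist"; returns a dict with "image" (480x640x3 uint8, blue, green, red), "fx", "fy", "cx", "cy" (pixels), "distortion" ([k1, k2, p1, p2, k3] as OpenCV has them; the pictures are not rectified), "R" (3x3) and "t" (3): a world point X has camera coordinates R X + t. Camera axes: x right, y down, z forward; pixel columns grow to the right and rows downward; lengths in m; the calibration is good to about 2 mm. A picture is of the moment at which its call begins. There is no depth.
- bot.hand_in(): hands the job in; it is judged then, once.
Trained networks look in a picture, given as the dict that the camera call returned (one of the last four; its "shot" number tells which), for a name from the list of things; names that differ only in an ending like _2 or _b are one class to them, and where a whole thing is asked for, a point or a joint stands for the part that bears it (a point fixed in the world has none). Each returns a list of dicts, best first, with "confidence" (0 to 1); they miss things now and then, are a little off and sometimes report something else, mostly with a low value. They report only what shows in the picture. A call takes as long as a camera call. They do not tell look-alikes from the thing itself.
- bot.search_frame(picture, query): "centre" ([column, row] in pixels, amid what is visible of it).
- bot.silhouettes(picture, query): "pixels" (480x640 bool, what is visible of it) and "centre" ([column, row] in pixels, amid what is visible of it).
- bot.pinpoint(picture, query): "centre" ([column, row] in pixels: a listed point, or the origin of a listed thing).
The state is a dict: "time_s": time; "joint_positions": joint angles; "qvel": joint speeds; "tau": joint torques, N m; "position": TCP position; "tcp_rot": TCP orientation; "force": force on the tool from outside, world axes, zero at the start; "moment": the same for the moment, N m; "opening": opening from 0.0 (shut) to 1.0 (fully open); "grasp_force": force on a finger pad.
Only numpy, scipy, OpenCV 4.12 (cv2) and the standard library are available. Lean on these libraries where they do the work, as an engineer would, in place of code of your own. Each camera call takes 0.05 s, during which the arm holds its last target. There are 200 camera calls.

TASK

Make the battery-driven spice mill safe and reset its grind: first pull every battery pack out of the mill and put them all in the steel tray, then slide the shutter fully open and, working through the slot, advance the star wheel clockwise a tooth at a time until the dial pointer lies on the mark line - never running it half a tooth past the mark, or the burrs will touch. Finish by sliding the shutter fully shut again, with all the packs resting in the tray and the things standing around left where they are.

Things in the scene. Friction and masses are not known exactly. Their poses are not given: they have to be found in the camera images.
- mill: Battery-driven spice mill: fixed low white box 260 mm (x) by 330 mm (y), flat top (deck) 80 mm above the counter. Origin under its centre on the counter; x from its front edge to its back, y to its left. Four battery sockets in a row along the deck's front, at mill x = -85 mm, y = -112.5, -37.5, 37.5 and 112.5 mm; some may be empty.
- hopper (a point): Top of the round steel hopper fixed on the deck: 96 mm across, 75 mm above the deck.
- slot (a point): Centre of the adjuster slot, at deck height: a straight opening, 112 mm along mill x by 40 mm along mill y, at mill x = 35, y = -82 mm. The shutter covers it at the start. The deck is 6 mm thick and hollow below, with the star wheel's teeth under the slot.
- wheel_axis (a point): Point on the star wheel's vertical axis, at deck height, at mill x = 35, y = -20 mm. Around it is the dial: a dark disc 72 mm across, flush with the deck, turning with the wheel, with one white pointer stripe from its centre to its rim; the black mark line is on the deck just outside the disc, on the mill's front (-x) side.
- wheel_mid (a point): Middle of the star wheel, 20 mm below the deck surface. The steel wheel lies flat, its teeth 24 mm tall (8 to 32 mm below the deck surface): 7 radial bars, pitch 0.898 rad, 10 mm thick, reaching 80 mm from the axis; between them, open gaps down to 40 mm from the axis. The floor inside is 80 mm below the deck surface.
- wheel (a joint): Star wheel angle q (rad), positive clockwise from above; 0: pointer on the mark; starts at -4.4 to -2.7; stops at -4.9 and 0.8. One tooth points along pi - q in the mill's frame (from x towards y), in line with the pointer. Clockwise, teeth in the slot move to the mill's front (-x). A shut gripper 25 mm down in the gap behind a tooth can push it about one pitch; needs 3 N; stays where left.
- shutter (a joint): Travel of the shutter (m): 0 shut, over the slot; 0.045 fully open. It slides towards the mill's -y side (away from the dial), needs about 2 N and stays where it is left. The shutter is a plate 120 by 48 mm lying on the deck, 4.5 mm high.
- shutter_grip (a point): Middle of the shutter's upright grip bar: 50 mm long along mill x, 10 mm thick along mill y, from 4.5 to 22.5 mm above the deck (this point is 13.5 mm above the deck). It moves with the shutter.
- tray: Open steel tray, loose, 1.2 kg, 230 by 230 mm, 40 mm tall, walls and floor 5 mm thick. Origin: centre of its underside, z up.
- pack0_c (a point): Centre of the block of battery pack 0 (absent in some starts), a grey block 40 mm (x) by 56 mm (y) by 58 mm (z, up), plugged in socket 0 counted from mill -y; centre 29 mm above the deck. Below it a black plug, 18 by 36 mm with a ridge on one side, its foot 57 mm below this point. 0.18 to 0.35 kg. A sprung detent holds it: pull straight up with about 8 N plus its weight for 12 mm; clear after 28 mm.
- pack1_c (a point): Centre of the block of battery pack 1 (absent in some starts), a grey block 40 mm (x) by 56 mm (y) by 58 mm (z, up), plugged in socket 1 counted from mill -y; centre 29 mm above the deck. Below it a black plug, 18 by 36 mm with a ridge on one side, its foot 57 mm below this point. 0.18 to 0.35 kg. A sprung detent holds it: pull straight up with about 8 N plus its weight for 12 mm; clear after 28 mm.
- pack2_c (a point): Centre of the block of battery pack 2 (absent in some starts), a grey block 40 mm (x) by 56 mm (y) by 58 mm (z, up), plugged in socket 2 counted from mill -y; centre 29 mm above the deck. Below it a black plug, 18 by 36 mm with a ridge on one side, its foot 57 mm below this point. 0.18 to 0.35 kg. A sprung detent holds it: pull straight up with about 8 N plus its weight for 12 mm; clear after 28 mm.
- pack3_c (a point): Centre of the block of battery pack 3 (absent in some starts), a grey block 40 mm (x) by 56 mm (y) by 58 mm (z, up), plugged in socket 3 counted from mill -y; centre 29 mm above the deck. Below it a black plug, 18 by 36 mm with a ridge on one side, its foot 57 mm below this point. 0.18 to 0.35 kg. A sprung detent holds it: pull straight up with about 8 N plus its weight for 12 mm; clear after 28 mm.
- jar_a: Bystander: amber spice jar with a steel lid, 68 mm across, 85 mm tall, close behind the mill. Origin: its underside's centre.
- water: Bystander: clear water bottle, 72 mm across, 220 mm tall. Origin: its underside's centre.
- cup: Bystander: white mug, 76 mm across, 85 mm tall. Origin: its underside's centre.
- tumbler: Bystander: steel tumbler, 74 mm across, 110 mm tall. Origin: its underside's centre.
- jar_b: Bystander: glass jar with a steel lid, 80 mm across, 110 mm tall. Origin: its underside's centre.
- ladle: Bystander: steel spoon 170 mm long. Origin: under its middle.
There are look-alikes about, which are no part of the job. What is shaped like the part that bears pack0_c but orange is not meant. Leave any blue look-alike of the part that bears pack1_c alone.

How it is judged (in metres and radians):
On the way, in this order (a step that is already met when the one before it is completed fails the run):
1. every battery pack is in the tray (x of pack0_c in the frame of tray between -0.11 and 0.11 m and y of pack0_c in the frame of tray between -0.11 and 0.11 m and z of pack0_c in the frame of tray between 0 and 0.075 m and x of pack1_c in the frame of tray between -0.11 and 0.11 m and y of pack1_c in the frame of tray between -0.11 and 0.11 m and z of pack1_c in the frame of tray between 0 and 0.075 m and x of pack2_c in the frame of tray between -0.11 and 0.11 m and y of pack2_c in the frame of tray between -0.11 and 0.11 m and z of pack2_c in the frame of tray between 0 and 0.075 m and x of pack3_c in the frame of tray between -0.11 and 0.11 m and y of pack3_c in the frame of tray between -0.11 and 0.11 m and z of pack3_c in the frame of tray between 0 and 0.075 m), for 0.2 s.
2. the shutter is open (value of joint shutter above 0.038 m), for 0.2 s.
3. the pointer is on the mark (value of joint wheel between -0.1 and 0.1 rad), for 0.3 s.
4. the shutter is shut again (value of joint shutter below 0.006 m), for 0.2 s.
At the end, for the whole second after the job is handed in: Every battery pack present rests in the tray (its centre within the tray's outline and less than 75 mm above the tray's underside), the wheel is within 0.10 rad of the mark, and the shutter is shut to within 6 mm (all of step 1 and all of step 3 and value of joint shutter below 0.006 m); the robot touches nothing.
It fails at once if the wheel runs half a tooth past the mark (value of joint wheel above 0.42 rad).
It fails at once if a bystander is shifted more than 30 mm (distance of any of jar_a, water, cup, tumbler, jar_b, ladle from where it was at the start of the episode above 0.03 m).
Of pack0, pack1, pack2, pack3 only 2 to 4 are there at a start; the rules pass over those that are not, and their reading is None.
At some moment in a run one of tray may be knocked a few centimetres aside while the robot is not near it.
Once in a run the grip may slacken for a moment while it holds something.
It also fails if it takes over 210 s, if anything falls off the work surface, if the arm or the gripper's body presses on something with over 40 N, if the wrist force passes 120 N, or if a joint passes its speed limit or range.

## Working session

There is one attempt and no reset: what is moved stays moved. The work goes in short steps, Python scripts to look and compute and a tool call to move; the robot and the scene stay as the last step left them, time stands still between calls to the robot, and variables do not carry over. Pictures are saved under pics/ and viewed, at most 14 in all, crops included, and the job is handed in when it is done.

Besides the shell and the picture viewer there is one more tool, called after ">>>" as name([rows], argument=value, ...), one row to a line, values as JSON. play_rows: Moves the arm, as the interface text tells. Its arguments: {"type":"object","properties":{"moves":{"type":"array","items":{"type":"array","items":{"type":"array","items":{"type":"number"}}}},"fingers":{"type":"number"}},"required":["moves"]}

```bash
mkdir -p pics; ls; python3 - <<'E'
from rig import bot
import cv2
s=bot.read_state(); print(s["time_s"],s["position"],s["tcp_rot"],s["opening"])
for n in ("top","side"):
    c=bot.capture(n); cv2.imwrite(f"pics/{n}0.png",c["image"]); print(n,c["R"],c["t"],c["fx"],c["cx"],c["cy"],c["distortion"])
    for q in ("mill","hopper","slot","wheel_axis","shutter_grip","tray","pack0_c","pack1_c","jar_a","water","cup","tumbler","jar_b","ladle"):
        print(q,[(round(d["confidence"],2),[int(v) for v in d["centre"]]) for d in bot.pinpoint(c,q)][:6])
E
```

```text
pics
0.0 [0.2768923  0.55954502 0.23557802] [[-8.96164115e-01  4.43721010e-01 -1.24274375e-03]
 [ 4.43722614e-01  8.96162520e-01 -1.72600610e-03]
 [ 3.47835207e-04 -2.09821823e-03 -9.99997738e-01]] 0.9998199767875342
top [[ 0.1033115  -0.99463905  0.00446087]
 [-0.9718799  -0.10189964 -0.21228737]
 [ 0.21160387  0.01759629 -0.9771971 ]] [-0.04887822  0.59053677  1.29070066] 447.31636858386025 329.63369030528816 247.28617675307046 [-0.05341909  0.          0.          0.          0.        ]
mill [(0.89, [262, 262])]
hopper [(0.82, [224, 218])]
slot [(0.63, [288, 245]), (0.51, [160, 269])]
wheel_axis [(0.81, [270, 244]), (0.17, [495, 318])]
shutter_grip [(0.91, [287, 241])]
tray [(0.76, [396, 274])]
pack0_c [(0.78, [335, 276]), (0.57, [297, 286])]
pack1_c [(0.8, [263, 326]), (0.54, [267, 282])]
jar_a [(0.93, [285, 205]), (0.66, [494, 317])]
water [(0.61, [333, 199])]
cup [(0.57, [171, 230]), (0.34, [285, 201])]
tumbler [(0.77, [157, 269])]
jar_b [(0.93, [285, 205]), (0.66, [494, 317])]
ladle [(0.82, [502, 263])]
side [[ 0.74980227 -0.66125774  0.02312476]
 [-0.36966619 -0.44763989 -0.8142269 ]
 [ 0.5487654   0.60196073 -0.58008603]] [-0.40242491  0.30577146  0.99420144] 500.23951768591706 325.2586496734172 241.30179075243248 [-0.11277691  0.          0.          0.          0.        ]
mill [(0.73, [276, 244]), (0.52, [336, 228]), (0.33, [520, 397])]
hopper [(0.71, [468, 444]), (0.64, [273, 172]), (0.43, [520, 393])]
slot [(0.85, [305, 233])]
wheel_axis [(0.95, [287, 219])]
shutter_grip [(0.83, [306, 226]), (0.22, [257, 230])]
tray [(0.58, [385, 326])]
pack0_c [(0.97, [322, 276]), (0.77, [275, 243]), (0.74, [289, 220])]
pack1_c [(0.95, [223, 262]), (0.58, [256, 229])]
jar_a [(0.92, [336, 229]), (0.8, [469, 443])]
water [(0.88, [382, 248]), (0.41, [274, 245])]
cup [(0.61, [229, 196])]
tumbler [(0.84, [199, 202]), (0.29, [228, 203])]
jar_b [(0.92, [336, 229]), (0.8, [469, 443])]
ladle [(0.94, [520, 394])]
```

View pics/top0.png

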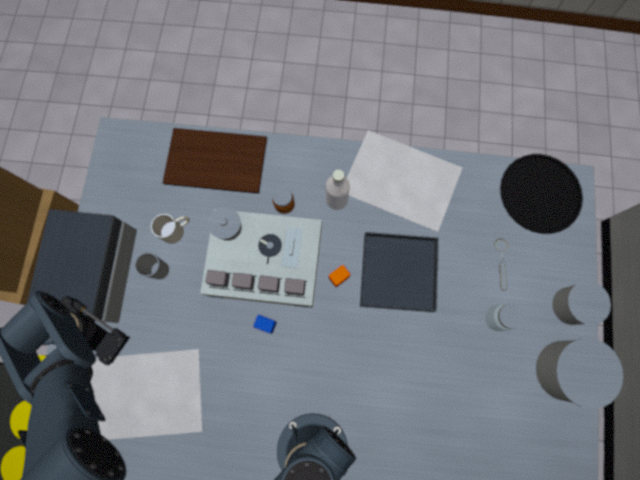

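View pics/side0.png

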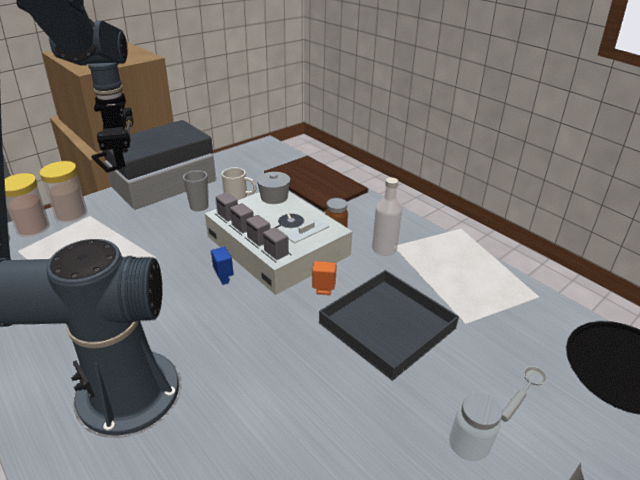

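The four grey packs stand on the mill deck; in top0 they are at (217,278), (243,281), (269,283) and (295,286). Possible confusions are the blue block at (264,324) and the orange one at (339,275), neither of which I want. The tray is at (399,271).

```bash
cat > h.py <<'E'
from rig import bot
import numpy as np, cv2
from scipy.optimize import least_squares
def K(c): return np.array([[c["fx"],0,c["cx"]],[0,c["fy"],c["cy"]],[0,0,1.]])
def proj(c,P):
    return cv2.projectPoints(np.float64(P).reshape(-1,3),cv2.Rodrigues(np.float64(c["R"]))[0],np.float64(c["t"]),K(c),np.float64(c["distortion"]))[0].reshape(-1,2)
def onz(c,uv,z):
    n=cv2.undistortPoints(np.float64(uv).reshape(-1,1,2),K(c),np.float64(c["distortion"])).reshape(-1,2)
    R=np.array(c["R"]);o=-R.T@np.array(c["t"]);d=np.c_[n,np.ones(len(n))]@R
    return o+d*((z-o[2])/d[:,2])[:,None]
def m2w(p,P):
    x,y,a=p;P=np.float64(P).reshape(-1,3);c,s=np.cos(a),np.sin(a)
    return np.c_[x+c*P[:,0]-s*P[:,1],y+s*P[:,0]+c*P[:,1],P[:,2]]
M={"hopper":None,"slot":(.035,-.082,.08),"wheel_axis":(.035,-.02,.08),"shutter_grip":(.035,-.082,.0935),
 **{f"pack{i}_c":(-.085,y,.109) for i,y in enumerate((-.1125,-.0375,.0375,.1125))}}
E
python3 - <<'E'
from h import *
cs={n:bot.capture(n) for n in ("top","side")}
pk=[];obs=[]
t=cs["top"]
p=onz(t,[[217,278],[295,286]],.138); print(p)
d=p[0]-p[1];yaw=np.arctan2(-d[0],d[1]);
mid=p.mean(0); c0=mid[:2]+.085*np.array([np.cos(yaw),np.sin(yaw)]); p0=[*c0,yaw]; print(p0,np.hypot(*d[:2]))
for n,c in cs.items():
    for q,P in M.items():
        if P is None: continue
        pr=proj(c,m2w(p0,P))[0]
        for dd in bot.pinpoint(c,q):
            if np.hypot(*(np.array(dd["centre"])-pr))<14: obs.append((c,P,np.array(dd["centre"]),q,n));break
    # box base outline corners fit via silhouettes later
f=lambda p:np.concatenate([proj(c,m2w(p,P))[0]-uv for c,P,uv,q,n in obs])
r=least_squares(f,p0,loss="soft_l1"); print(r.x,np.degrees(r.x[2]))
for o,e in zip(obs,f(r.x).reshape(-1,2)): print(o[4],o[3],e.round(1))
# tray
for n,c in cs.items():
    for q in ("tray","mill"):
        s=bot.silhouettes(c,q)[0]; m=s["pixels"].astype(np.uint8)
        b=cv2.approxPolyDP(cv2.convexHull(max(cv2.findContours(m,0,2)[0],key=cv2.contourArea)),8,True).reshape(-1,2)
        print(n,q,b.tolist()); print(onz(c,b,.04 if q=="tray" else .08)[:,:2].round(3).tolist())
    if n=="top":
        for q,z in (("jar_a",0),("water",0),("cup",0),("tumbler",0),("hopper",.155),("jar_b",0),("ladle",0)):
            print(q,[onz(c,d["centre"],z)[0,:2].round(3).tolist() for d in bot.pinpoint(c,q)])
        print("orange,blue",onz(c,[[339,275],[264,324]],.03).round(3).tolist())
E
```

```text
[[0.4549239  0.31829802 0.138     ]
 [0.45561724 0.09648334 0.138     ]]
[np.float64(0.5402701587054768), np.float64(0.20765636829262396), np.float64(0.0031257434973586597)] 0.2218157685200337
[ 0.54331038  0.20899638 -0.04573105] -2.620196276422792
top slot [1.1 1.3]
top wheel_axis [0.1 0.4]
top shutter_grip [2.1 5.1]
top pack0_c [-0.3 -0.3]
top pack1_c [ 0.7 -1.9]
top pack2_c [0.4 1.4]
top pack3_c [-2.4 -0. ]
side slot [-1.7 -2.5]
side wheel_axis [-0.4  4.4]
side shutter_grip [-1.1 -1.8]
side pack0_c [ 1.  -1.4]
side pack1_c [ 0.4 -2. ]
side pack2_c [ 3.7 -0.8]
side pack3_c [-0.1  0.1]Traceback (most recent call last):
  File "<stdin>", line 21, in <module>
IndexError: list index out of range
```

>>> play_rows([
  [[0,0,-30,0,0,0.145],[0,0,-30,0,0,0.145],[0,0,-30,0,0,0.145],[0,0,-30,0,0,0.145],[0,0,-20,0,0,0.145]],
])

```text
time_s: 2.85
position: [0.2776, 0.5606, 0.3793]
tcp_rot: [[-0.371, 0.929, 0.002], [0.929, 0.371, 0.003], [0.002, 0.003, -1.0]]
force: [0.3, 0.1, -0.3]
opening: 1.002
grasp_force: 0.0
```

>>> play_rows([
  [[0,0,-10,0,0,0.145],[0,0,0,0,0,0.145],[0,0,0,0,0,0.145],[0,0,0,0,0,0],[0,0,0,0,0,0]],
])

```text
time_s: 3.35
position: [0.2772, 0.56, 0.3864]
tcp_rot: [[0.046, 0.999, -0.0], [0.999, -0.046, -0.0], [-0.0, -0.0, -1.0]]
force: [0.5, 0.6, 0.2]
opening: 1.002
grasp_force: 0.0
```

```bash
python3 - <<'E'
from h import *
c=bot.capture("top")
print("tray",onz(c,[[364,233],[438,236],[437,310],[361,307]],.04)[:,:2].round(3).tolist())
print("deck",onz(c,[[322,219],[313,306],[201,295]],.08)[:,:2].round(3).tolist())
for q,z in (("jar_a",0),("water",0),("cup",0),("tumbler",0),("hopper",.155),("jar_b",0),("ladle",0)):
    print(q,[onz(c,d["centre"],z)[0,:2].round(3).tolist() for d in bot.pinpoint(c,q)])
print("orange,blue",onz(c,[[339,275],[264,324]],.03).round(3).tolist())
w=bot.capture("wrist"); s=bot.read_state()
R=s["tcp_rot"];print(s["position"],np.round(R,3).tolist())
cw=-np.array(w["R"]).T@np.array(w["t"]); print("cam in tool",(np.array(R).T@(cw-s["position"])).round(3),(np.array(w["R"])@R).round(2).tolist(),w["fx"])
E
```

```text
tray [[0.654, -0.088], [0.668, -0.319], [0.439, -0.328], [0.425, -0.099]]
deck [[0.674, 0.044], [0.41, 0.042], [0.407, 0.373]]
jar_a [[0.73, 0.169], [0.44, -0.53]]
water [[0.758, 0.018], [0.591, 0.194]]
cup [[0.605, 0.531]]
tumbler [[0.483, 0.543]]
hopper [[0.618, 0.315]]
jar_b [[0.73, 0.169], [0.44, -0.53]]
ladle [[0.613, -0.537], [0.593, 0.196]]
orange,blue [[0.516, -0.024, 0.03], [0.345, 0.185, 0.03]]
[0.27733648 0.56008448 0.38650283] [[0.049, 0.999, -0.0], [0.999, -0.049, -0.0], [-0.0, -0.0, -1.0]]
cam in tool [ 0.065 -0.    -0.148] [[0.0, 1.0, 0.0], [-0.97, 0.0, -0.24], [-0.24, -0.0, 0.97]] 375.7255207136069
```

>>> play_rows([
  [[-33,30,0,0,0,0],[-33,30,0,0,0,0],[-33,30,0,0,0,0],[-33,30,0,0,0,0],[-33,30,0,0,0,0]],
])

```text
time_s: 4.3
position: [0.4199, 0.3866, 0.3867]
tcp_rot: [[0.048, 0.999, 0.0], [0.999, -0.048, 0.0], [0.0, 0.0, -1.0]]
force: [1.7, 0.9, 0.2]
opening: 0.999
grasp_force: 0.0
```

>>> play_rows([
  [[-33,30,0,0,0,0],[-33,30,0,0,0,0],[-33,30,0,0,0,0],[-33,30,0,0,0,0],[0,0,0,0,0,0]],
])

```text
time_s: 4.8
position: [0.5362, 0.2458, 0.3862]
tcp_rot: [[0.055, 0.998, 0.002], [0.998, -0.055, -0.002], [-0.002, 0.002, -1.0]]
force: [0.4, 1.0, -0.1]
opening: 0.999
grasp_force: 0.0
```

```bash
python3 - <<'E'
from h import *
w=bot.capture("wrist"); cv2.imwrite("pics/w1.png",w["image"]);s=bot.read_state();print(s["position"])
p0=[.541,.2085,-.01]; obs=[]
for q,P in M.items():
    if P is None: continue
    pr=proj(w,m2w(p0,P))[0]
    L=[d for d in bot.pinpoint(w,q) if np.hypot(*(np.array(d["centre"])-pr))<30]
    if L: obs.append((P,np.array(L[0]["centre"]),q))
f=lambda p:np.concatenate([proj(w,m2w(p,P))[0]-uv for P,uv,q in obs])
r=least_squares(f,p0,loss="soft_l1",f_scale=2); print(r.x.round(4),np.degrees(r.x[2]))
for o,e in zip(obs,f(r.x).reshape(-1,2)): print(o[2],o[1].round(1),e.round(1))
im=w["image"].copy()
for y in (-.1125,-.0375,.0375,.1125):
    b=[(-.085+a*.02,y+b*.028,.138) for a,b in ((-1,-1),(1,-1),(1,1),(-1,1))]
    cv2.polylines(im,[np.int32(proj(w,m2w(r.x,b)).round())],True,(0,255,0),1)
b=[(a*.13,b*.165,.08) for a,b in ((-1,-1),(1,-1),(1,1),(-1,1))]
cv2.polylines(im,[np.int32(proj(w,m2w(r.x,b)).round())],True,(0,0,255),1)
cv2.imwrite("pics/w1o.png",im)
E
```

```text
[0.53414489 0.24798202 0.38620084]
[ 0.5436  0.2085 -0.0118] -0.6757920059801569
slot [349.6 290.2] [2.4 1.9]
wheel_axis [349.8 245.6] [1.3 0.2]
shutter_grip [353.7 302.5] [-0.7 -6.4]
pack0_c [259.4 327.3] [-1.   0.2]
pack1_c [255.5 269.6] [-2.4  0.9]
pack2_c [245.7 207.7] [1.9 0.6]
pack3_c [242.9 142.3] [-0.9 -1.2]
```

View pics/w1o.png

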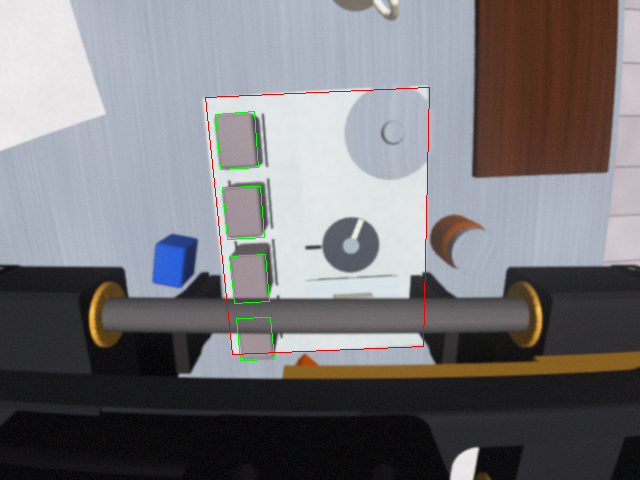

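The overlay matches: the green pack tops and the red deck outline fit, and the pointer runs from (350,245) to (360,222) with the mark at (305,246). All four packs on the deck are grey, and the blue block at (175,260) is off the mill. I'll take pack0 first.

>>> play_rows([
  [[0,0,0,0,0,-0.04],[-38,-19,20,0,0,0],[-38,-19,20,0,0,0],[-38,-19,20,0,0,0],[-38,-18,20,0,0,0]],
])

```text
time_s: 5.7
position: [0.4548, 0.0986, 0.3062]
tcp_rot: [[0.006, 1.0, 0.001], [1.0, -0.006, -0.0], [-0.0, 0.001, -1.0]]
force: [0.4, -0.4, -0.4]
opening: 0.999
grasp_force: 0.0
```

>>> play_rows([
  [[0,0,40,0,0,0],[0,0,40,0,0,0],[0,0,40,0,0,0],[0,0,0,0,0,0],[0,0,0,0,0,0]],
])

```text
time_s: 6.2
position: [0.4562, 0.0994, 0.1869]
tcp_rot: [[0.008, 1.0, -0.001], [1.0, -0.008, 0.0], [0.0, -0.001, -1.0]]
force: [0.2, 0.0, 0.5]
opening: 1.004
grasp_force: 0.0
```

```bash
cat >> h.py <<'E'
MILL=[.5436,.2085,-.0118]
def go(target):
    "print the shift in tool axes (mm) to a world target"
    s=bot.read_state();R=np.array(s["tcp_rot"]);d=R.T@(np.array(target)-s["position"])*1000
    print("t",round(s["time_s"],1),"at",np.round(s["position"],4),"open",round(s["opening"],2),"F",np.round(s["force"],1),"to",np.round(target,4).tolist(),"shift",d.round(1),"yaw of tool y",np.degrees(np.arctan2(R[1,1],R[0,1])).round(1))
E
python3 - <<'E'
from h import *
w=bot.capture("wrist"); cv2.imwrite("pics/w2.png",w["image"])
go(m2w(MILL,(-.085,-.1125,.110))[0])
im=w["image"]
b=[(-.085+a*.02,-.1125+b*.028,.138) for a,b in ((-1,-1),(1,-1),(1,1),(-1,1))]
cv2.polylines(im,[np.int32(proj(w,m2w(MILL,b)).round())],True,(0,255,0),1);cv2.imwrite("pics/w2.png",im)
E
```

```text
t 6.2 at [0.4572 0.0994 0.1879] open 1.0 F [ 0.5 -0.   0.3] to [0.4573, 0.097, 0.11] shift [-2.4 -0.1 77.9] yaw of tool y -0.5
```

View pics/w2.png

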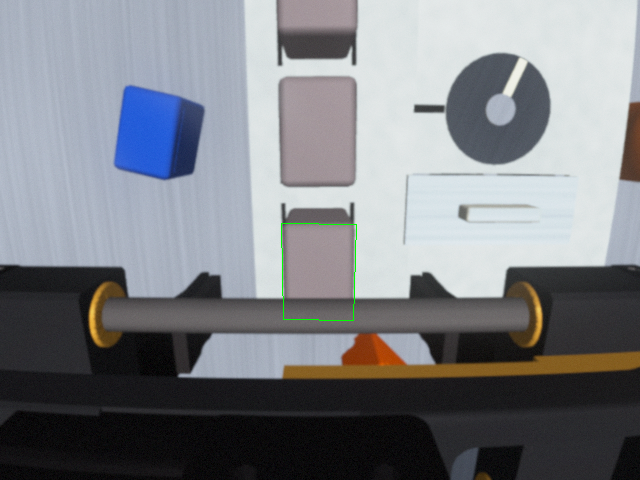

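The green outline at (283-355, 224-320) sits on the grey pack0 between the fingers, with the orange block below at (370,350). The dial, mark and shutter show clearly. Grasp pack0.

>>> play_rows([
  [[-2,0,30,0,0,0],[0,0,30,0,0,0],[0,0,18,0,0,0],[0,0,0,0,0,0]],
])

```text
time_s: 6.65
position: [0.4566, 0.0971, 0.1089]
tcp_rot: [[0.008, 1.0, 0.0], [1.0, -0.008, -0.0], [-0.0, 0.0, -1.0]]
force: [-0.3, -0.0, -0.1]
opening: 0.997
grasp_force: 0.0
```

>>> play_rows([
  [[0,0,0,0,0,0],[0,0,0,0,0,0],[0,0,0,0,0,0],[0,0,0,0,0,0],[0,0,0,0,0,0]],
], fingers=-1)

```text
time_s: 7.15
position: [0.4564, 0.0969, 0.1091]
tcp_rot: [[0.009, 1.0, 0.001], [1.0, -0.009, -0.0], [-0.0, 0.001, -1.0]]
force: [-0.6, -0.4, -0.4]
opening: 0.632
grasp_force: 0.0
```

>>> play_rows([
  [[0,0,0,0,0,0],[0,0,-4,0,0,0],[0,0,-5,0,0,0],[0,0,-8,0,0,0],[0,0,-10,0,0,0]],
])

```text
time_s: 7.65
position: [0.4556, 0.0969, 0.1359]
tcp_rot: [[0.009, 1.0, -0.002], [1.0, -0.009, 0.0], [0.0, -0.002, -1.0]]
force: [-0.1, 0.2, -3.1]
opening: 0.457
grasp_force: 30.0
```

>>> play_rows([
  [[0,0,-30,0,0,0],[0,0,-40,0,0,0],[0,0,-40,0,0,0],[0,0,-40,0,0,0],[0,0,0,0,0,0]],
])

```text
time_s: 8.15
position: [0.4592, 0.097, 0.2918]
tcp_rot: [[0.009, 1.0, 0.013], [1.0, -0.009, -0.0], [-0.0, 0.013, -1.0]]
force: [0.5, 1.2, -3.0]
opening: 0.456
grasp_force: 30.0
```

```bash
cat >> h.py <<'E'
def tray(c):
    "rim outline of the dark tray in the top view -> centre xy and yaw"
    g=cv2.cvtColor(c["image"],cv2.COLOR_BGR2HSV); m=(g[...,2]<105).astype(np.uint8); m[:,:345]=0;m[:,470:]=0;m[:205]=0;m[345:]=0
    m=cv2.morphologyEx(m,cv2.MORPH_OPEN,np.ones((3,3)))
    k=max(cv2.findContours(m,0,2)[0],key=cv2.contourArea)
    P=onz(c,k.reshape(-1,2).astype(float),.04)[:,:2]
    (x,y),(a,b),r=cv2.minAreaRect(np.float32(P)); r=(r+45)%90-45
    print("tray",round(x,4),round(y,4),"size",round(a,3),round(b,3),"yaw",round(r,1)); return [x,y,np.radians(r)]
E
python3 - <<'E'
from h import *
c=bot.capture("top"); cv2.imwrite("pics/top1.png",c["image"]); T=tray(c)
print(bot.read_state()["opening"])
go(m2w(T,(-.05,-.055,.3))[0])
E
```

```text
tray 0.5459 -0.2066 size 0.231 0.23 yaw 1.4
0.4574059765777414
t 8.2 at [0.4573 0.097  0.2889] open 0.46 F [ 0.4 -0.6 -3.6] to [0.4973, -0.2628, 0.3] shift [-359.4   43.3  -10.8] yaw of tool y -0.5
```

View pics/top1.png

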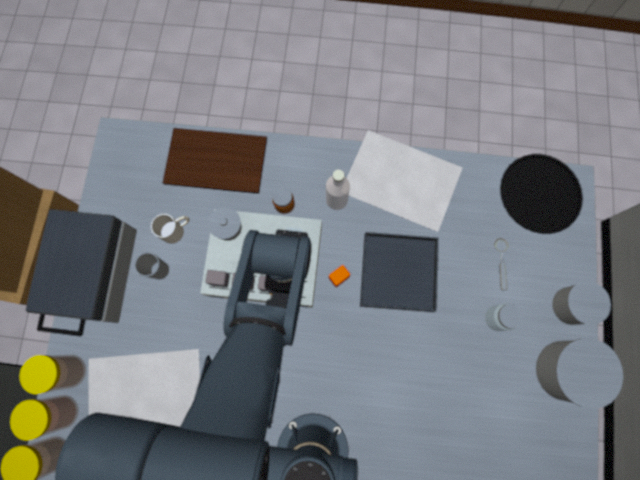

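Top1 shows the tray clear at (399,271) and the pack held above the mill. Carry it over.

>>> play_rows([
  [[-45,5,0,0,0,0],[-45,6,0,0,0,0],[-45,5,0,0,0,0],[-45,6,0,0,0,0],[-45,5,0,0,0,0]],
])

```text
time_s: 8.7
position: [0.4794, -0.1292, 0.2838]
tcp_rot: [[0.009, 1.0, -0.004], [1.0, -0.009, 0.002], [0.002, -0.004, -1.0]]
force: [1.3, 0.6, -2.8]
opening: 0.455
grasp_force: 30.0
```

>>> play_rows([
  [[-45,6,0,0,0,0],[-45,5,20,0,0,0],[-44,5,30,0,0,0],[0,0,40,0,0,0],[0,0,40,0,0,0]],
])

```text
time_s: 9.2
position: [0.4941, -0.2605, 0.1548]
tcp_rot: [[0.012, 1.0, -0.002], [1.0, -0.012, 0.002], [0.002, -0.002, -1.0]]
force: [0.8, -0.7, -3.1]
opening: 0.46
grasp_force: 30.0
```

>>> play_rows([
  [[0,0,40,0,0,0],[0,0,20,0,0,0],[0,0,10,0,0,0],[0,0,8,0,0,0],[0,0,4,0,0,0]],
])

```text
time_s: 9.7
position: [0.4955, -0.2595, 0.0751]
tcp_rot: [[0.009, 1.0, -0.0], [1.0, -0.009, 0.0], [0.0, -0.0, -1.0]]
force: [-0.3, -0.7, -2.5]
opening: 0.459
grasp_force: 30.0
```

>>> play_rows([
  [[0,0,3,0,0,0],[0,0,2,0,0,0],[0,0,0,0,0,0]],
])

```text
time_s: 10.0
position: [0.4958, -0.2598, 0.0711]
tcp_rot: [[0.009, 1.0, 0.001], [1.0, -0.009, -0.001], [-0.001, 0.001, -1.0]]
force: [0.2, 0.4, -2.9]
opening: 0.462
grasp_force: 3.0
```

>>> play_rows([
  [[0,0,2,0,0,0],[0,0,0,0,0,0]],
])

```text
time_s: 10.2
position: [0.4956, -0.2597, 0.0688]
tcp_rot: [[0.009, 1.0, 0.0], [1.0, -0.009, -0.0], [-0.0, 0.0, -1.0]]
force: [0.6, -0.4, -4.1]
opening: 0.457
grasp_force: 30.0
```

>>> play_rows([
  [[0,0,2,0,0,0],[0,0,0,0,0,0]],
])

```text
time_s: 10.4
position: [0.4954, -0.2595, 0.0664]
tcp_rot: [[0.009, 1.0, -0.0], [1.0, -0.009, 0.0], [0.0, -0.0, -1.0]]
force: [0.5, 0.2, -3.1]
opening: 0.457
grasp_force: 30.0
```

>>> play_rows([
  [[0,0,2,0,0,0],[0,0,0,0,0,0]],
])

```text
time_s: 10.6
position: [0.4957, -0.2598, 0.065]
tcp_rot: [[0.009, 1.0, 0.0], [1.0, -0.009, -0.0], [-0.0, 0.0, -1.0]]
force: [-0.5, 0.4, 2.2]
opening: 0.457
grasp_force: 30.0
```

>>> play_rows([
  [[0,0,0,0,0,0],[0,0,0,0,0,0],[0,0,0,0,0,0],[0,0,0,0,0,0],[0,0,-15,0,0,0]],
], fingers=0.5)

```text
time_s: 11.1
position: [0.4944, -0.2588, 0.0781]
tcp_rot: [[0.009, 1.0, -0.003], [1.0, -0.009, 0.003], [0.002, -0.003, -1.0]]
force: [-0.8, 0.0, -0.5]
opening: 0.734
grasp_force: 0.0
```

>>> play_rows([
  [[0,0,-30,0,0,0],[0,0,-40,0,0,0],[0,0,-40,0,0,0],[45,-4,-20,0,0,0],[45,-4,0,0,0,0]],
], fingers=1)

```text
time_s: 11.6
position: [0.4906, -0.1709, 0.213]
tcp_rot: [[0.012, 1.0, 0.008], [1.0, -0.012, -0.004], [-0.004, 0.008, -1.0]]
force: [0.2, -0.1, -0.2]
opening: 0.993
grasp_force: 0.0
```

>>> play_rows([
  [[49,-4,0,0,0,0],[49,-4,0,0,0,0],[49,-4,0,0,0,0],[49,-4,0,0,0,0],[49,-4,0,0,0,0]],
])

```text
time_s: 12.1
position: [0.4701, 0.0775, 0.2097]
tcp_rot: [[0.009, 1.0, 0.001], [1.0, -0.009, 0.0], [0.0, 0.001, -1.0]]
force: [0.2, -0.1, 0.7]
opening: 0.996
grasp_force: 0.0
```

>>> play_rows([
  [[49,-4,0,0,0,0],[49,-4,0,0,0,0],[0,0,0,0,0,0],[0,0,0,0,0,0]],
])

```text
time_s: 12.5
position: [0.4629, 0.1748, 0.2094]
tcp_rot: [[0.005, 1.0, -0.0], [1.0, -0.005, -0.0], [-0.0, -0.0, -1.0]]
force: [-0.2, -0.7, 0.1]
opening: 0.998
grasp_force: 0.0
```

```bash
python3 - <<'E'
from h import *
go(m2w(MILL,(-.085,-.0375,.110))[0])
c=bot.capture("top"); T=tray(c); cv2.imwrite("pics/top2.png",cv2.resize(c["image"][180:360,300:480],None,fx=3,fy=3))
print([(round(d["confidence"],2),d["centre"]) for d in bot.pinpoint(c,"pack0_c")])
E
```

```text
t 12.5 at [0.4629 0.1748 0.2094] open 1.0 F [-0.2 -0.7  0.1] to [0.4582, 0.172, 0.11] shift [-2.7 -4.7 99.4] yaw of tool y -0.3
tray 0.5457 -0.2067 size 0.23 0.229 yaw 1.5
[(0.68, [419.3, 289.3]), (0.53, [338.7, 274.4])]
```

View pics/top2.png

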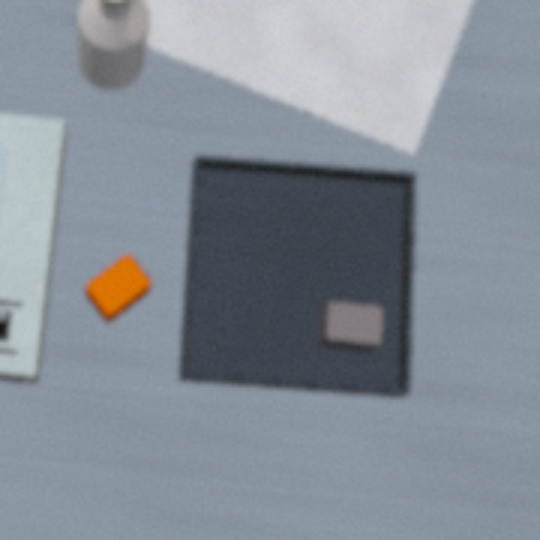

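Pack0 is standing upright in the tray (crop (353,323)). Next, pack1.

>>> play_rows([
  [[-3,-5,25,0,0,0],[0,0,40,0,0,0],[0,0,34,0,0,0],[0,0,0,0,0,0],[0,0,0,0,0,0]],
])

```text
time_s: 13.1
position: [0.4587, 0.1694, 0.1105]
tcp_rot: [[0.012, 1.0, -0.001], [1.0, -0.012, -0.0], [-0.0, -0.001, -1.0]]
force: [0.0, -0.2, 0.4]
opening: 0.999
grasp_force: 0.0
```

>>> play_rows([
  [[0,0,0,0,0,0],[0,0,0,0,0,0],[0,0,0,0,0,0],[0,0,0,0,0,0],[0,0,0,0,0,0]],
], fingers=-1)

```text
time_s: 13.6
position: [0.4586, 0.1709, 0.111]
tcp_rot: [[0.009, 1.0, 0.001], [1.0, -0.009, 0.0], [0.0, 0.001, -1.0]]
force: [-0.8, 0.2, 0.1]
opening: 0.635
grasp_force: 0.0
```

>>> play_rows([
  [[0,0,0,0,0,0],[0,0,0,0,0,0],[0,0,0,0,0,0],[0,0,0,0,0,0],[0,0,-5,0,0,0]],
])

```text
time_s: 14.1
position: [0.4557, 0.1705, 0.1141]
tcp_rot: [[0.009, 1.0, -0.007], [1.0, -0.009, -0.001], [-0.001, -0.007, -1.0]]
force: [-1.6, 0.8, -12.3]
opening: 0.46
grasp_force: 30.0
```

>>> play_rows([
  [[0,0,-10,0,0,0],[0,0,-20,0,0,0],[0,0,-40,0,0,0],[0,0,-40,0,0,0],[0,0,-40,0,0,0]],
])

```text
time_s: 14.6
position: [0.4584, 0.1706, 0.2678]
tcp_rot: [[0.009, 1.0, 0.001], [1.0, -0.009, -0.0], [0.0, 0.001, -1.0]]
force: [0.3, 0.4, -3.2]
opening: 0.462
grasp_force: 30.0
```

```bash
python3 - <<'E'
from h import *
c=bot.capture("top"); T=tray(c); go(m2w(T,(-.05,.055,.066))[0])
E
```

```text
tray 0.5455 -0.2066 size 0.23 0.229 yaw 1.4
t 14.7 at [0.4624 0.1714 0.2744] open 0.46 F [2.2 0.5 0.5] to [0.4942, -0.1528, 0.066] shift [-324.3   31.7  208.3] yaw of tool y -0.5
```

>>> play_rows([
  [[-46,5,0,0,0,0],[-46,5,0,0,0,0],[-46,5,0,0,0,0],[-46,5,0,0,0,0],[-46,5,0,0,0,0]],
])

```text
time_s: 15.15
position: [0.4814, -0.0613, 0.2663]
tcp_rot: [[0.009, 1.0, 0.002], [1.0, -0.009, -0.001], [-0.001, 0.002, -1.0]]
force: [1.0, 0.2, -1.9]
opening: 0.459
grasp_force: 30.0
```

>>> play_rows([
  [[-46,5,0,0,0,0],[-46,5,20,0,0,0],[0,0,40,0,0,0],[0,0,40,0,0,0],[0,0,40,0,0,0]],
])

```text
time_s: 15.65
position: [0.491, -0.1524, 0.1252]
tcp_rot: [[0.011, 1.0, 0.003], [1.0, -0.011, -0.002], [-0.001, 0.003, -1.0]]
force: [0.6, 0.1, -3.3]
opening: 0.457
grasp_force: 30.0
```

>>> play_rows([
  [[0,0,30,0,0,0],[0,0,15,0,0,0],[0,0,10,0,0,0],[0,0,0,0,0,0],[0,0,0,0,0,0]],
])

```text
time_s: 16.15
position: [0.4912, -0.1516, 0.0714]
tcp_rot: [[0.009, 1.0, 0.002], [1.0, -0.009, -0.001], [-0.001, 0.002, -1.0]]
force: [-0.5, -1.2, -3.7]
opening: 0.456
grasp_force: 30.0
```

>>> play_rows([
  [[0,0,2,0,0,0],[0,0,0,0,0,0]],
])

```text
time_s: 16.35
position: [0.4911, -0.1515, 0.0695]
tcp_rot: [[0.009, 1.0, 0.002], [1.0, -0.009, -0.001], [-0.001, 0.002, -1.0]]
force: [0.5, 0.0, -3.7]
opening: 0.453
grasp_force: 30.0
```

>>> play_rows([
  [[0,0,3,0,0,0],[0,0,0,0,0,0]],
])

```text
time_s: 16.55
position: [0.4905, -0.1511, 0.0658]
tcp_rot: [[0.009, 1.0, 0.0], [1.0, -0.009, -0.0], [-0.0, 0.0, -1.0]]
force: [-0.0, -0.6, -3.7]
opening: 0.458
grasp_force: 30.0
```

>>> play_rows([
  [[0,0,2,0,0,0],[0,0,0,0,0,0]],
])

```text
time_s: 16.75
position: [0.4905, -0.1512, 0.0636]
tcp_rot: [[0.009, 1.0, 0.0], [1.0, -0.009, -0.0], [-0.0, 0.0, -1.0]]
force: [0.2, -0.6, -3.1]
opening: 0.459
grasp_force: 30.0
```

>>> play_rows([
  [[0,0,1,0,0,0],[0,0,0,0,0,0],[0,0,0,0,0,0],[0,0,0,0,0,0],[0,0,-15,0,0,0]],
], fingers=0.5)

```text
time_s: 17.25
position: [0.4894, -0.1506, 0.0766]
tcp_rot: [[0.009, 1.0, -0.003], [1.0, -0.009, 0.002], [0.002, -0.003, -1.0]]
force: [0.4, -0.4, -0.3]
opening: 0.738
grasp_force: 0.0
```

>>> play_rows([
  [[0,0,-30,0,0,0],[0,0,-40,0,0,0],[0,0,-40,0,0,0],[45,-4,-20,0,0,0],[45,-4,0,0,0,0]],
], fingers=1)

```text
time_s: 17.75
position: [0.4858, -0.0619, 0.2111]
tcp_rot: [[0.012, 1.0, 0.008], [1.0, -0.012, -0.003], [-0.003, 0.008, -1.0]]
force: [0.6, 0.9, -0.6]
opening: 0.99
grasp_force: 0.0
```

>>> play_rows([
  [[49,-4,0,0,0,0],[49,-4,0,0,0,0],[49,-4,0,0,0,0],[49,-4,0,0,0,0],[49,-4,0,0,0,0]],
])

```text
time_s: 18.25
position: [0.465, 0.186, 0.2079]
tcp_rot: [[0.009, 1.0, 0.001], [1.0, -0.009, -0.0], [-0.0, 0.001, -1.0]]
force: [1.5, -0.8, -0.4]
opening: 0.999
grasp_force: 0.0
```

>>> play_rows([
  [[49,-3,0,0,0,0],[17,0,0,0,0,0],[0,0,0,0,0,0],[0,0,0,0,0,0],[0,0,0,0,0,0]],
])

```text
time_s: 18.75
position: [0.463, 0.249, 0.2076]
tcp_rot: [[0.01, 1.0, -0.001], [1.0, -0.01, -0.001], [-0.001, -0.001, -1.0]]
force: [0.0, -0.0, 0.3]
opening: 0.999
grasp_force: 0.0
```

```bash
python3 - <<'E'
from h import *
go(m2w(MILL,(-.085,.0375,.110))[0])
c=bot.capture("top"); T=tray(c)
m=c["image"].astype(int);g=cv2.inRange(c["image"],(95,90,95),(175,150,160));g[:,:364]=0;g[:,438:]=0;g[:236]=0;g[307:]=0
k=[x for x in cv2.findContours(g,0,2)[0] if cv2.contourArea(x)>60]
for x in k: print("pack blob",cv2.minAreaRect(x), onz(c,cv2.minAreaRect(x)[0],.091)[0].round(3))
E
```

```text
t 18.8 at [0.463  0.249  0.2076] open 1.0 F [ 0.  -0.   0.3] to [0.459, 0.247, 0.11] shift [-2.  -3.8 97.6] yaw of tool y -0.6
tray 0.5456 -0.2066 size 0.23 0.229 yaw 1.4
pack blob ((417.94830322265625, 287.12066650390625), (18.68523406982422, 13.204231262207031), 4.763641834259033) [ 0.495 -0.256  0.091]
pack blob ((380.5, 285.5), (13.0, 19.0), 90.0) [ 0.489 -0.147  0.091]
```

>>> play_rows([
  [[-2,-4,25,0,0,0],[0,0,40,0,0,0],[0,0,32,0,0,0],[0,0,0,0,0,0],[0,0,0,0,0,0]],
])

```text
time_s: 19.3
position: [0.4593, 0.2472, 0.1108]
tcp_rot: [[0.011, 1.0, -0.001], [1.0, -0.011, -0.0], [-0.0, -0.001, -1.0]]
force: [0.3, -0.1, 0.2]
opening: 1.004
grasp_force: 0.0
```

>>> play_rows([
  [[0,0,0,0,0,0],[0,0,0,0,0,0],[0,0,0,0,0,0],[0,0,0,0,0,0],[0,0,0,0,0,0]],
], fingers=-1)

```text
time_s: 19.8
position: [0.4593, 0.2483, 0.1112]
tcp_rot: [[0.009, 1.0, 0.001], [1.0, -0.009, 0.0], [0.0, 0.001, -1.0]]
force: [-0.4, -0.4, -0.4]
opening: 0.626
grasp_force: 0.0
```

>>> play_rows([
  [[0,0,0,0,0,0],[0,0,0,0,0,0],[0,0,0,0,0,0],[0,0,0,0,0,0],[0,0,-5,0,0,0]],
])

```text
time_s: 20.3
position: [0.4561, 0.2476, 0.1139]
tcp_rot: [[0.009, 1.0, -0.007], [1.0, -0.009, -0.001], [-0.001, -0.007, -1.0]]
force: [-4.3, 0.7, -11.1]
opening: 0.458
grasp_force: 30.0
```

>>> play_rows([
  [[0,0,-10,0,0,0],[0,0,-20,0,0,0],[0,0,-40,0,0,0],[0,0,-40,0,0,0],[0,0,-40,0,0,0]],
])

```text
time_s: 20.8
position: [0.4597, 0.248, 0.2683]
tcp_rot: [[0.009, 1.0, 0.003], [1.0, -0.009, 0.0], [0.0, 0.003, -1.0]]
force: [0.5, 0.4, -3.7]
opening: 0.458
grasp_force: 30.0
```

>>> play_rows([
  [[0,0,0,0,0,0],[0,0,0,0,0,0]],
])

```text
time_s: 21.0
position: [0.4598, 0.2481, 0.2672]
tcp_rot: [[0.009, 1.0, 0.004], [1.0, -0.009, 0.001], [0.001, 0.004, -1.0]]
force: [-0.7, -1.2, -4.0]
opening: 0.458
grasp_force: 30.0
```

```bash
python3 - <<'E'
from h import *
c=bot.capture("top"); T=tray(c); go(m2w(T,(.05,-.055,.066))[0])
E
```

```text
tray 0.5458 -0.2066 size 0.23 0.23 yaw 1.4
t 21.1 at [0.4586 0.2478 0.2656] open 0.45 F [-0.4  0.3 -3.6] to [0.5971, -0.2603, 0.066] shift [-506.8  143.1  199.8] yaw of tool y -0.5
```

>>> play_rows([
  [[-46,13,0,0,0,0],[-46,13,0,0,0,0],[-46,13,0,0,0,0],[-46,13,0,0,0,0],[-46,13,0,0,0,0]],
])

```text
time_s: 21.55
position: [0.5209, 0.0159, 0.2635]
tcp_rot: [[0.009, 1.0, -0.004], [1.0, -0.009, 0.001], [0.001, -0.004, -1.0]]
force: [0.2, 0.5, -3.2]
opening: 0.455
grasp_force: 30.0
```

>>> play_rows([
  [[-46,13,0,0,0,0],[-46,13,0,0,0,0],[-46,13,0,0,0,0],[-46,13,0,0,0,0],[-46,13,0,0,0,0]],
])

```text
time_s: 22.05
position: [0.5839, -0.2145, 0.2628]
tcp_rot: [[0.01, 1.0, -0.005], [1.0, -0.009, 0.003], [0.003, -0.005, -1.0]]
force: [1.0, 0.7, -2.8]
opening: 0.458
grasp_force: 30.0
```

>>> play_rows([
  [[-46,13,0,0,0,0],[0,0,40,0,0,0],[0,0,40,0,0,0],[0,0,40,0,0,0],[0,0,40,0,0,0]],
])

```text
time_s: 22.55
position: [0.5956, -0.2585, 0.1015]
tcp_rot: [[0.01, 1.0, -0.004], [1.0, -0.01, 0.003], [0.002, -0.004, -1.0]]
force: [0.1, -0.1, -3.2]
opening: 0.457
grasp_force: 30.0
```

>>> play_rows([
  [[0,0,20,0,0,0],[0,0,15,0,0,0],[0,0,4,0,0,0],[0,0,0,0,0,0],[0,0,0,0,0,0]],
])

```text
time_s: 23.05
position: [0.5983, -0.2597, 0.0676]
tcp_rot: [[0.009, 1.0, 0.002], [1.0, -0.009, -0.001], [-0.001, 0.002, -1.0]]
force: [-0.8, -0.7, -2.4]
opening: 0.459
grasp_force: 30.0
```

>>> play_rows([
  [[0,0,3,0,0,0],[0,0,1,0,0,0],[0,0,0,0,0,0]],
])

```text
time_s: 23.35
position: [0.5981, -0.2595, 0.0637]
tcp_rot: [[0.009, 1.0, 0.002], [1.0, -0.009, -0.001], [-0.001, 0.002, -1.0]]
force: [-0.4, 0.2, 1.1]
opening: 0.459
grasp_force: 30.0
```

>>> play_rows([
  [[0,0,0,0,0,0],[0,0,0,0,0,0],[0,0,0,0,0,0],[0,0,0,0,0,0],[0,0,-15,0,0,0]],
], fingers=0.5)

```text
time_s: 23.85
position: [0.596, -0.2582, 0.0761]
tcp_rot: [[0.009, 1.0, -0.004], [1.0, -0.009, 0.003], [0.003, -0.004, -1.0]]
force: [0.6, 1.2, -0.5]
opening: 0.736
grasp_force: 0.0
```

>>> play_rows([
  [[0,0,-30,0,0,0],[0,0,-40,0,0,0],[0,0,-40,0,0,0],[45,-11,-20,0,0,0],[48,-12,0,0,0,0]],
], fingers=1)

```text
time_s: 24.35
position: [0.5782, -0.1681, 0.2128]
tcp_rot: [[0.012, 1.0, 0.01], [1.0, -0.012, -0.005], [-0.005, 0.01, -1.0]]
force: [0.9, 0.8, -0.2]
opening: 0.992
grasp_force: 0.0
```

>>> play_rows([
  [[48,-12,0,0,0,0],[48,-12,0,0,0,0],[48,-12,0,0,0,0],[48,-12,0,0,0,0],[48,-12,0,0,0,0]],
])

```text
time_s: 24.85
position: [0.5171, 0.0759, 0.2088]
tcp_rot: [[0.009, 1.0, 0.002], [1.0, -0.009, 0.0], [0.0, 0.002, -1.0]]
force: [0.1, 0.5, 0.0]
opening: 1.007
grasp_force: 0.0
```

>>> play_rows([
  [[48,-12,0,0,0,0],[48,-12,0,0,0,0],[48,-12,0,0,0,0],[48,-12,0,0,0,0],[48,-12,0,0,0,0]],
])

```text
time_s: 25.35
position: [0.4592, 0.3167, 0.2088]
tcp_rot: [[0.009, 1.0, 0.002], [1.0, -0.009, 0.001], [0.001, 0.002, -1.0]]
force: [1.7, -0.3, -0.6]
opening: 0.999
grasp_force: 0.0
```

>>> play_rows([
  [[8,0,0,0,0,0],[0,0,0,0,0,0],[0,0,0,0,0,0]],
])

```text
time_s: 25.65
position: [0.4601, 0.3218, 0.2079]
tcp_rot: [[0.009, 1.0, 0.0], [1.0, -0.009, -0.001], [-0.001, 0.0, -1.0]]
force: [0.5, -1.4, 0.1]
opening: 0.999
grasp_force: 0.0
```

```bash
cat >> h.py <<'E'
def packs(c):
    g=cv2.inRange(c["image"],(95,90,95),(175,150,160));g[:,:364]=0;g[:,438:]=0;g[:236]=0;g[307:]=0
    for x in cv2.findContours(g,0,2)[0]:
        if cv2.contourArea(x)>60: r=cv2.minAreaRect(x);print("pack blob",np.round(r[0],0),np.round(r[1],0),onz(c,r[0],.091)[0].round(3))
E
python3 - <<'E'
from h import *
go(m2w(MILL,(-.085,.1125,.110))[0])
c=bot.capture("top"); T=tray(c);packs(c)
E
```

```text
t 25.6 at [0.4601 0.3218 0.2079] open 1.0 F [ 0.5 -1.4  0.1] to [0.4599, 0.322, 0.11] shift [ 0.2 -0.2 97.9] yaw of tool y -0.5
tray 0.5455 -0.2065 size 0.23 0.229 yaw 1.4
pack blob [418. 287.] [19. 13.] [ 0.495 -0.256  0.091]
pack blob [380. 285.] [19. 13.] [ 0.49  -0.147  0.091]
pack blob [421. 253.] [18. 13.] [ 0.598 -0.258  0.091]
```

>>> play_rows([
  [[0,0,25,0,0,0],[0,0,40,0,0,0],[0,0,32,0,0,0],[0,0,0,0,0,0],[0,0,0,0,0,0]],
])

```text
time_s: 26.2
position: [0.4605, 0.3214, 0.1106]
tcp_rot: [[0.011, 1.0, -0.001], [1.0, -0.011, -0.001], [-0.001, -0.001, -1.0]]
force: [0.3, 0.2, 0.5]
opening: 1.0
grasp_force: 0.0
```

>>> play_rows([
  [[0,0,0,0,0,0],[0,0,0,0,0,0],[0,0,0,0,0,0],[0,0,0,0,0,0],[0,0,0,0,0,0]],
], fingers=-1)

```text
time_s: 26.7
position: [0.4599, 0.3229, 0.111]
tcp_rot: [[0.009, 1.0, 0.001], [1.0, -0.009, 0.0], [0.0, 0.001, -1.0]]
force: [0.4, 0.5, -0.1]
opening: 0.631
grasp_force: 0.0
```

>>> play_rows([
  [[0,0,0,0,0,0],[0,0,0,0,0,0],[0,0,0,0,0,0],[0,0,0,0,0,0],[0,0,-5,0,0,0]],
])

```text
time_s: 27.2
position: [0.4569, 0.322, 0.1132]
tcp_rot: [[0.01, 1.0, -0.007], [1.0, -0.01, -0.002], [-0.002, -0.007, -1.0]]
force: [-3.7, 1.1, -11.5]
opening: 0.458
grasp_force: 30.0
```

>>> play_rows([
  [[0,0,-10,0,0,0],[0,0,-20,0,0,0],[0,0,-40,0,0,0],[0,0,-40,0,0,0],[0,0,-40,0,0,0]],
])

```text
time_s: 27.7
position: [0.4614, 0.3226, 0.2685]
tcp_rot: [[0.009, 1.0, 0.005], [1.0, -0.009, 0.001], [0.001, 0.005, -1.0]]
force: [0.8, 0.8, -2.9]
opening: 0.455
grasp_force: 30.0
```

>>> play_rows([
  [[0,0,0,0,0,0],[0,0,0,0,0,0]],
])

```text
time_s: 27.9
position: [0.4614, 0.3228, 0.2677]
tcp_rot: [[0.009, 1.0, 0.006], [1.0, -0.009, 0.002], [0.002, 0.006, -1.0]]
force: [-1.0, 0.2, -2.2]
opening: 0.456
grasp_force: 30.0
```

```bash
python3 - <<'E'
from h import *
c=bot.capture("top"); T=tray(c); packs(c); go(m2w(T,(.05,.055,.064))[0])
w=bot.capture("wrist"); cv2.imwrite("pics/w3.png",w["image"])
E
```

```text
tray 0.5457 -0.2066 size 0.23 0.229 yaw 1.4
pack blob [418. 288.] [13. 18.] [ 0.494 -0.257  0.091]
pack blob [380. 285.] [19. 13.] [ 0.49  -0.146  0.091]
pack blob [421. 253.] [18. 13.] [ 0.597 -0.258  0.091]
t 27.9 at [0.4601 0.3224 0.2659] open 0.46 F [ 0.3 -0.2 -2.4] to [0.5943, -0.1504, 0.064] shift [-471.5  138.2  202.1] yaw of tool y -0.5
```

>>> play_rows([
  [[-47,14,0,0,0,0],[-47,14,0,0,0,0],[-47,14,0,0,0,0],[-47,14,0,0,0,0],[-47,14,0,0,0,0]],
])

```text
time_s: 28.5
position: [0.5271, 0.0851, 0.2636]
tcp_rot: [[0.009, 1.0, -0.003], [1.0, -0.009, -0.0], [-0.0, -0.003, -1.0]]
force: [1.5, 0.2, -2.2]
opening: 0.459
grasp_force: 30.0
```

>>> play_rows([
  [[-47,14,0,0,0,0],[-47,14,0,0,0,0],[-47,14,0,0,0,0],[-47,14,0,0,0,0],[-48,13,0,0,0,0]],
])

```text
time_s: 29.0
position: [0.594, -0.1513, 0.2632]
tcp_rot: [[0.009, 1.0, -0.003], [1.0, -0.009, 0.002], [0.002, -0.003, -1.0]]
force: [0.2, -0.3, -2.7]
opening: 0.455
grasp_force: 30.0
```

>>> play_rows([
  [[0,0,40,0,0,0],[0,0,40,0,0,0],[0,0,40,0,0,0],[0,0,40,0,0,0],[0,0,20,0,0,0]],
])

```text
time_s: 29.5
position: [0.5909, -0.1483, 0.0797]
tcp_rot: [[0.009, 1.0, -0.009], [1.0, -0.009, 0.004], [0.004, -0.009, -1.0]]
force: [-0.3, 0.2, -1.7]
opening: 0.456
grasp_force: 30.0
```

>>> play_rows([
  [[0,0,12,0,0,0],[0,0,6,0,0,0],[0,0,3,0,0,0],[0,0,0,0,0,0],[0,0,0,0,0,0]],
])

```text
time_s: 30.0
position: [0.5954, -0.1499, 0.0657]
tcp_rot: [[0.009, 1.0, 0.002], [1.0, -0.009, -0.001], [-0.001, 0.002, -1.0]]
force: [0.6, -0.6, -2.1]
opening: 0.457
grasp_force: 30.0
```

>>> play_rows([
  [[0,0,2,0,0,0],[0,0,0,0,0,0]],
])

```text
time_s: 30.2
position: [0.5955, -0.1499, 0.0635]
tcp_rot: [[0.009, 1.0, 0.002], [1.0, -0.009, -0.001], [-0.001, 0.002, -1.0]]
force: [0.4, -0.3, -0.2]
opening: 0.454
grasp_force: 30.0
```

>>> play_rows([
  [[0,0,0,0,0,0],[0,0,0,0,0,0],[0,0,0,0,0,0],[0,0,0,0,0,0],[0,0,-15,0,0,0]],
], fingers=0.5)

```text
time_s: 30.7
position: [0.593, -0.1489, 0.0762]
tcp_rot: [[0.009, 1.0, -0.004], [1.0, -0.009, 0.002], [0.002, -0.004, -1.0]]
force: [-0.2, 1.3, 0.2]
opening: 0.735
grasp_force: 0.0
```

>>> play_rows([
  [[0,0,-30,0,0,0],[0,0,-40,0,0,0],[0,0,-40,0,0,0],[0,0,-20,0,0,0],[45,-2,0,0,0,0]],
])

```text
time_s: 31.2
position: [0.5971, -0.1099, 0.2132]
tcp_rot: [[0.015, 1.0, 0.013], [1.0, -0.015, -0.007], [-0.007, 0.013, -1.0]]
force: [-0.1, 1.7, -0.3]
opening: 0.753
grasp_force: 0.0
```

>>> play_rows([
  [[45,-2,0,0,0,0],[45,-2,0,0,0,0],[45,-2,0,0,0,0],[45,-2,0,0,0,0],[45,-2,0,0,0,0]],
], fingers=-1)

```text
time_s: 31.7
position: [0.5848, 0.1223, 0.2088]
tcp_rot: [[0.009, 1.0, 0.001], [1.0, -0.009, 0.0], [0.0, 0.001, -1.0]]
force: [1.1, -1.0, 0.3]
opening: 0.38
grasp_force: 0.0
```

>>> play_rows([
  [[33,-2,0,0,0,0],[0,0,0,0,0,0],[0,0,0,0,0,0],[0,0,0,0,0,0],[0,0,0,0,0,0]],
])

```text
time_s: 32.2
position: [0.5836, 0.1521, 0.2078]
tcp_rot: [[0.011, 1.0, 0.0], [1.0, -0.011, -0.0], [-0.0, 0.0, -1.0]]
force: [0.2, 0.2, -0.1]
opening: 0.015
grasp_force: 0.0
```

```bash
cat >> h.py <<'E'
def dial(w,save=None,h=.08,p=None):
    "rectify the deck around the dial: image right=mill y-, up=mill x+; 4 px/mm"
    p=p or MILL
    src=proj(w,m2w(p,[(.035+a*.075,-.05+b*.075,h) for a,b in ((1,1),(1,-1),(-1,-1),(-1,1))])).astype(np.float32)
    H=cv2.getPerspectiveTransform(src,np.float32([[0,0],[600,0],[600,600],[0,600]]))
    r=cv2.warpPerspective(w["image"],H,(600,600))
    if save: cv2.imwrite(save,r)
    cx,cy=300-30*4,300.   # dial centre: y=-.02
    # ring sample of brightness
    best=[]
    for q in np.radians(np.arange(0,360,1)):
        v=[r[int(round(cy-4*R*np.cos(q))),int(round(cx-4*R*np.sin(q)))].min() for R in range(16,33,2)]
        best.append(np.mean(v))
    b=np.array(best);m=b>(b.max()+np.median(b))/2
    a=np.angle((np.exp(1j*np.radians(np.arange(360)))*m).sum())
    q=np.pi-a; q=q-2*np.pi if q>.9 else q
    print("pointer angle",np.degrees(a).round(1),"n",m.sum(),"max",b.max(),"q",round(q,3)); return q
E
python3 - <<'E'
from h import *
go(m2w(MILL,(.035,-.055,.103))[0])
c=bot.capture("top"); T=tray(c);packs(c)
w=bot.capture("wrist"); dial(w,"pics/d1.png"); cv2.imwrite("pics/w4.png",w["image"])
E
```

```text
t 32.2 at [0.5836 0.1521 0.2078] open 0.02 F [ 0.2  0.2 -0.1] to [0.5779, 0.1531, 0.103] shift [  1.   -5.7 104.8] yaw of tool y -0.6
tray 0.5456 -0.2066 size 0.23 0.229 yaw 1.5
pack blob [418. 287.] [14. 18.] [ 0.495 -0.257  0.091]
pack blob [380. 285.] [19. 13.] [ 0.49  -0.147  0.091]
pack blob [420. 253.] [18. 13.] [ 0.597 -0.257  0.091]
pack blob [383. 250.] [18. 13.] [ 0.595 -0.147  0.091]
pointer angle 71.0 n 17 max 240.77777777777777 q -4.381
```

View pics/d1.png

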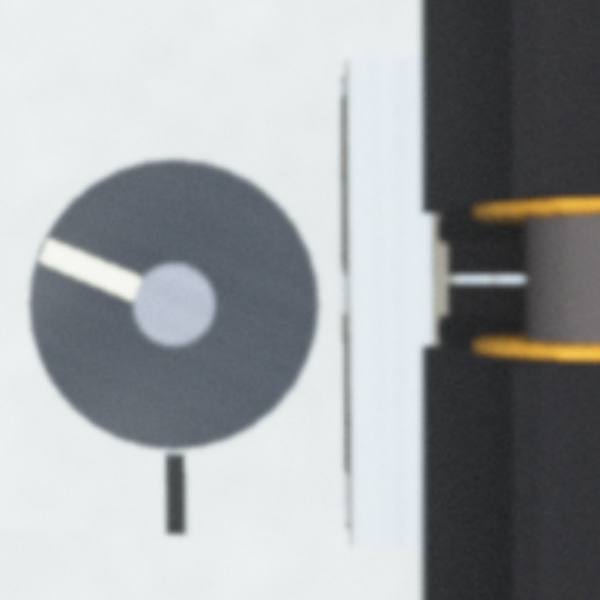

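The deck-rectified crop shows the dial centred at (175,303), the pointer tip at (45,248), the mark straight below at (175,490) and the shutter edge at x=345. So q ≈ -4.31. All four packs stand in the tray. Now I'll open the shutter.

>>> play_rows([
  [[4,-6,25,0,0,0],[0,0,30,0,0,0],[0,0,30,0,0,0],[0,0,20,0,0,0],[0,0,0,0,0,0]],
])

```text
time_s: 32.8
position: [0.5763, 0.1567, 0.1001]
tcp_rot: [[0.011, 1.0, -0.004], [1.0, -0.011, -0.0], [-0.0, -0.004, -1.0]]
force: [1.1, -0.1, -0.0]
opening: 0.004
grasp_force: 0.0
```

>>> play_rows([
  [[-8,0,0,0,0,0],[-10,0,0,0,0,0],[-10,0,0,0,0,0],[-10,0,0,0,0,0],[-8,0,0,0,0,0]],
])

```text
time_s: 33.3
position: [0.5778, 0.1106, 0.1035]
tcp_rot: [[0.01, 1.0, 0.002], [1.0, -0.01, 0.0], [0.0, 0.002, -1.0]]
force: [0.7, 2.1, 1.7]
opening: 0.008
grasp_force: 1.1
```

>>> play_rows([
  [[-6,0,0,0,0,0],[-4,0,0,0,0,0],[0,0,0,0,0,0],[0,0,0,0,0,0]],
])

```text
time_s: 33.7
position: [0.5761, 0.1013, 0.1022]
tcp_rot: [[0.009, 1.0, -0.002], [1.0, -0.009, -0.001], [-0.001, -0.002, -1.0]]
force: [-0.3, 0.3, -1.2]
opening: 0.009
grasp_force: 0.0
```

```bash
sed -i 's/^MILL=.*/MILL=[.5429,.2098,-.0118]/' h.py; python3 - <<'E'
from h import *
go(m2w(MILL,(.035,-.1115,.103))[0])
w=bot.capture("wrist"); dial(w); cv2.imwrite("pics/w5.png",w["image"])
E
```

```text
t 33.7 at [0.5761 0.1013 0.1022] open 0.01 F [-0.3  0.3 -1.2] to [0.5766, 0.0979, 0.103] shift [-3.4  0.5 -0.8] yaw of tool y -0.5
pointer angle 69.5 n 16 max 248.44444444444446 q -4.355
```

View pics/w5.png

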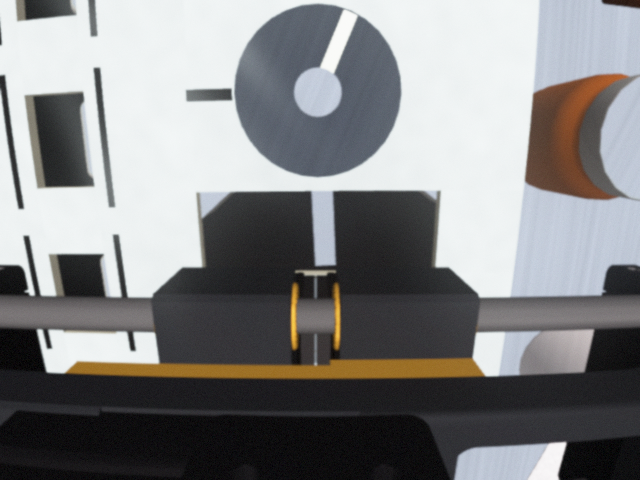

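The slot is open: its top edge is at row 190, columns 200-437, and one tooth is straight in it at (324,228). The dial pointer is at (350,12) and the mark at (209,95). I'll push the shutter to its stop.

>>> play_rows([
  [[-3,0,0,0,0,0],[-1,0,0,0,0,0],[0,0,0,0,0,0]],
])

```text
time_s: 34.05
position: [0.5762, 0.0994, 0.1022]
tcp_rot: [[0.01, 1.0, -0.001], [1.0, -0.01, 0.003], [0.003, -0.001, -1.0]]
force: [-0.0, 5.6, -0.3]
opening: 0.004
grasp_force: 3.0
```

>>> play_rows([
  [[-1,0,0,0,0,0],[0,0,0,0,0,0]],
])

```text
time_s: 34.25
position: [0.5762, 0.0994, 0.1022]
tcp_rot: [[0.01, 1.0, -0.001], [1.0, -0.01, 0.004], [0.004, -0.001, -1.0]]
force: [0.0, 9.0, 0.1]
opening: 0.007
grasp_force: 4.4
```

>>> play_rows([
  [[-1,0,0,0,0,0],[0,0,0,0,0,0]],
])

```text
time_s: 34.45
position: [0.5762, 0.0993, 0.1022]
tcp_rot: [[0.011, 1.0, -0.001], [1.0, -0.011, 0.006], [0.006, -0.001, -1.0]]
force: [0.1, 11.6, -0.3]
opening: 0.003
grasp_force: 5.8
```

>>> play_rows([
  [[10,0,0,0,0,0],[0,0,-20,0,0,0],[25,32,0,0,0,0],[0,0,0,0,0,0],[0,0,0,0,0,0]],
])

```text
time_s: 34.95
position: [0.6092, 0.1307, 0.1223]
tcp_rot: [[0.007, 1.0, -0.0], [1.0, -0.007, -0.001], [-0.001, -0.0, -1.0]]
force: [-0.7, 0.3, 0.5]
opening: 0.007
grasp_force: 0.0
```

```bash
python3 - <<'E'
from h import *
go(m2w(MILL,(.067,-.078,.069))[0])
w=bot.capture("wrist"); dial(w); im=w["image"]
sl=[(.035+a*.056,-.082+b*.02,.08) for a,b in ((-1,-1),(1,-1),(1,1),(-1,1))]
cv2.polylines(im,[np.int32(proj(w,m2w(MILL,sl)).round())],True,(0,0,255),1)
fp=[(.067+a*.015,-.078+b*.0115,.08) for a,b in ((-1,-1),(1,-1),(1,1),(-1,1))]
cv2.polylines(im,[np.int32(proj(w,m2w(MILL,fp)).round())],True,(0,255,0),1)
cv2.imwrite("pics/w6.png",im)
E
```

```text
t 35.0 at [0.6092 0.1307 0.1223] open 0.01 F [-0.7  0.3  0.5] to [0.609, 0.131, 0.069] shift [ 0.4 -0.2 53.3] yaw of tool y -0.4
pointer angle 70.5 n 16 max 245.44444444444446 q -4.372
```

View pics/w6.png

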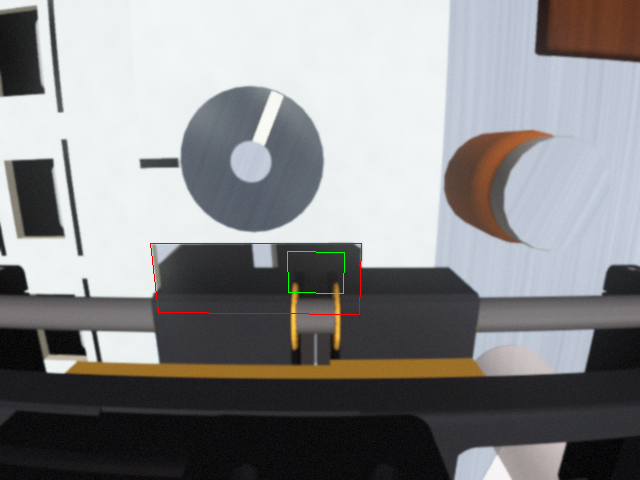

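The slot outline (red) matches. The tooth is at (263,255), and the finger footprint (green) falls in the open gap behind it. I'll go down and push.

>>> play_rows([
  [[0,0,25,0,0,0],[0,0,18,0,0,0],[0,0,10,0,0,0],[0,0,0,0,0,0]],
])

```text
time_s: 35.4
position: [0.6071, 0.1298, 0.0677]
tcp_rot: [[0.009, 1.0, -0.005], [1.0, -0.009, -0.0], [-0.0, -0.005, -1.0]]
force: [-0.1, 1.0, 0.0]
opening: 0.005
grasp_force: 0.0
```

>>> play_rows([
  [[0,-9,0,0,0,0],[0,-9,0,0,0,0],[0,-9,0,0,0,0],[0,-9,0,0,0,0],[0,-9,0,0,0,0]],
])

```text
time_s: 35.9
position: [0.5693, 0.1311, 0.0715]
tcp_rot: [[0.01, 1.0, 0.014], [1.0, -0.01, 0.001], [0.001, 0.014, -1.0]]
force: [8.6, 1.2, -1.9]
opening: 0.006
grasp_force: 3.5
```

>>> play_rows([
  [[0,0,0,0,0,0],[0,0,0,0,0,0]],
])

```text
time_s: 36.1
position: [0.5658, 0.1309, 0.0711]
tcp_rot: [[0.009, 1.0, 0.005], [1.0, -0.009, 0.0], [0.0, 0.005, -1.0]]
force: [2.7, -0.2, 1.4]
opening: 0.001
grasp_force: 1.5
```

```bash
cat >> h.py <<'E'
def dq(w,save=None):
    "pointer direction from the true dial centre (the dark disc), in the deck-rectified picture"
    src=proj(w,m2w(MILL,[(.035+a*.05,-.02+b*.05,.08) for a,b in ((1,1),(1,-1),(-1,-1),(-1,1))])).astype(np.float32)
    r=cv2.warpPerspective(w["image"],cv2.getPerspectiveTransform(src,np.float32([[0,0],[400,0],[400,400],[0,400]])),(400,400))
    d=(r.max(2)<150).astype(np.uint8); d=cv2.morphologyEx(d,cv2.MORPH_OPEN,np.ones((25,25)))
    yy,xx=np.mgrid[:400,:400]; near=np.hypot(xx-200,yy-200)<165
    k=cv2.convexHull(np.vstack(cv2.findContours(d*near.astype(np.uint8),0,2)[0])); (cx,cy),R=cv2.minEnclosingCircle(k)
    rr=np.hypot(xx-cx,yy-cy); m=(r.min(2)>200)&(rr>60)&(rr<130)
    a=np.arctan2(-(xx[m].mean()-cx),-(yy[m].mean()-cy)); q=np.pi-a
    while q>.9:q-=2*np.pi
    if save: cv2.imwrite(save,r)
    print("disc",round(cx),round(cy),round(R),"n",m.sum(),"pointer deg",np.degrees(a).round(1),"q",round(q,3),"or",round(q-2*np.pi,3)); return q
E
python3 - <<'E'
from h import *
go(m2w(MILL,(.0093,-.078,.069))[0]); w=bot.capture("wrist"); dq(w,"pics/d2.png")
E
```

```text
t 36.1 at [0.5658 0.1309 0.0711] open 0.0 F [ 2.7 -0.2  1.4] to [0.5513, 0.1317, 0.069] shift [  0.7 -14.6   2. ] yaw of tool y -0.5
disc 208 198 157 n 1739 pointer deg 42.1 q -3.877 or -10.16
```

View pics/d2.png

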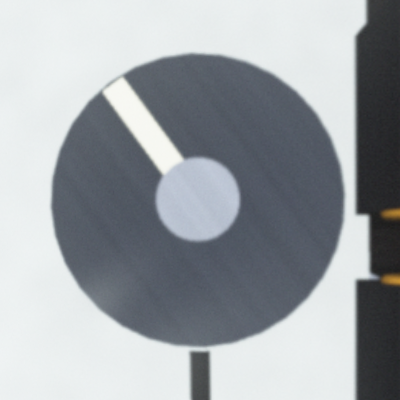

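The pointer now runs from (198,199) to (115,85), so q ≈ -3.77, and it is turning the right way. The finger tips are slimmer than I assumed. I'll finish this stroke and start the second.

>>> play_rows([
  [[0,-7,0,0,0,0],[0,-7,0,0,0,0],[0,-6,0,0,0,0],[0,0,0,0,0,0],[0,0,0,0,0,0]],
])

```text
time_s: 36.65
position: [0.5437, 0.1307, 0.0697]
tcp_rot: [[0.009, 1.0, -0.001], [1.0, -0.009, -0.0], [-0.0, -0.001, -1.0]]
force: [1.9, -0.5, 1.8]
opening: 0.005
grasp_force: 1.1
```

```bash
sed -i 's/    k=cv2.convexHull.*/    cx,cy,R=198.5,199.5,146/' h.py; python3 - <<'E'
from h import *
go(m2w(MILL,(.067,-.078,.069))[0]); w=bot.capture("wrist"); q=dq(w)
print("teeth a",[round((np.pi-q+np.pi/2+k*2*np.pi/7+np.pi)%(2*np.pi)-np.pi,2) for k in range(7)])
E
```

```text
t 36.6 at [0.5437 0.1307 0.0697] open 0.0 F [ 1.9 -0.5  1.8] to [0.609, 0.131, 0.069] shift [ 0.8 65.2  0.6] yaw of tool y -0.5
disc 198 200 146 n 1763 pointer deg 19.4 q -3.481 or -9.764
teeth a [np.float64(1.91), np.float64(2.81), np.float64(-2.58), np.float64(-1.68), np.float64(-0.78), np.float64(0.11), np.float64(1.01)]
```

>>> play_rows([
  [[0,4,0,0,0,0],[0,0,-45,0,0,0],[0,45,0,0,0,0],[0,16,0,0,0,0],[0,0,0,0,0,0]],
])

```text
time_s: 37.2
position: [0.6109, 0.1303, 0.1144]
tcp_rot: [[0.009, 1.0, 0.001], [1.0, -0.009, 0.0], [0.0, 0.001, -1.0]]
force: [-0.2, -0.3, -0.5]
opening: 0.003
grasp_force: 0.0
```

>>> play_rows([
  [[0,0,25,0,0,0],[0,0,20,0,0,0],[0,0,0,0,0,0],[0,-9,0,0,0,0],[0,-9,0,0,0,0]],
])

```text
time_s: 37.7
position: [0.5923, 0.1304, 0.0703]
tcp_rot: [[0.009, 1.0, 0.005], [1.0, -0.009, -0.0], [-0.0, 0.005, -1.0]]
force: [6.2, -1.4, -3.1]
opening: 0.005
grasp_force: 2.4
```

>>> play_rows([
  [[0,-8,0,0,0,0],[0,-8,0,0,0,0],[0,-8,0,0,0,0],[0,-8,0,0,0,0],[0,-8,0,0,0,0]],
])

```text
time_s: 38.2
position: [0.5556, 0.1311, 0.0721]
tcp_rot: [[0.01, 1.0, 0.013], [1.0, -0.01, 0.001], [0.001, 0.013, -1.0]]
force: [6.2, -0.4, -0.5]
opening: 0.007
grasp_force: 2.7
```

>>> play_rows([
  [[0,-5,0,0,0,0],[0,-2,0,0,0,0],[0,0,0,0,0,0],[0,0,0,0,0,0]],
])

```text
time_s: 38.6
position: [0.5441, 0.1308, 0.0702]
tcp_rot: [[0.009, 1.0, 0.001], [1.0, -0.009, -0.0], [-0.0, 0.001, -1.0]]
force: [1.5, -1.3, 1.2]
opening: 0.004
grasp_force: 1.2
```

```bash
python3 - <<'E'
from h import *
go(m2w(MILL,(.067,-.078,.069))[0]); w=bot.capture("wrist"); q=dq(w)
E
```

```text
t 38.6 at [0.5441 0.1308 0.0702] open 0.0 F [ 1.5 -1.3  1.2] to [0.609, 0.131, 0.069] shift [ 0.8 64.8  1.3] yaw of tool y -0.5
disc 198 200 146 n 1769 pointer deg -30.5 q -2.609 or -8.893
```

>>> play_rows([
  [[0,4,0,0,0,0],[0,0,-45,0,0,0],[0,45,0,0,0,0],[0,16,0,0,0,0],[0,0,0,0,0,0]],
])

```text
time_s: 39.15
position: [0.6107, 0.1304, 0.1143]
tcp_rot: [[0.009, 1.0, 0.001], [1.0, -0.009, 0.0], [0.0, 0.001, -1.0]]
force: [-0.6, -0.2, 0.3]
opening: 0.004
grasp_force: 0.0
```

>>> play_rows([
  [[0,0,25,0,0,0],[0,0,20,0,0,0],[0,0,0,0,0,0],[0,-9,0,0,0,0],[0,-9,0,0,0,0]],
])

```text
time_s: 39.65
position: [0.5923, 0.1304, 0.0703]
tcp_rot: [[0.009, 1.0, 0.005], [1.0, -0.009, -0.0], [-0.0, 0.005, -1.0]]
force: [4.7, -0.9, -3.5]
opening: 0.003
grasp_force: 2.4
```

>>> play_rows([
  [[0,-8,0,0,0,0],[0,-8,0,0,0,0],[0,-8,0,0,0,0],[0,-8,0,0,0,0],[0,-8,0,0,0,0]],
])

```text
time_s: 40.15
position: [0.5557, 0.1311, 0.0721]
tcp_rot: [[0.01, 1.0, 0.013], [1.0, -0.01, 0.001], [0.001, 0.013, -1.0]]
force: [7.0, -0.7, 0.1]
opening: 0.005
grasp_force: 2.7
```

>>> play_rows([
  [[0,-5,0,0,0,0],[0,-2,0,0,0,0],[0,0,0,0,0,0],[0,0,0,0,0,0]],
])

```text
time_s: 40.55
position: [0.5441, 0.1308, 0.0702]
tcp_rot: [[0.009, 1.0, 0.001], [1.0, -0.009, -0.0], [-0.0, 0.001, -1.0]]
force: [2.9, -1.7, 1.5]
opening: 0.008
grasp_force: 1.2
```

```bash
python3 - <<'E'
from h import *
go(m2w(MILL,(.067,-.078,.069))[0]); w=bot.capture("wrist"); q=dq(w)
E
```

```text
t 40.5 at [0.5441 0.1308 0.0702] open 0.01 F [ 2.9 -1.7  1.5] to [0.609, 0.131, 0.069] shift [ 0.8 64.9  1.2] yaw of tool y -0.5
disc 198 200 146 n 1741 pointer deg -81.9 q -1.713 or -7.996
```

>>> play_rows([
  [[0,4,0,0,0,0],[0,0,-45,0,0,0],[0,45,0,0,0,0],[0,16,0,0,0,0],[0,0,0,0,0,0]],
])

```text
time_s: 41.1
position: [0.6107, 0.1304, 0.1143]
tcp_rot: [[0.01, 1.0, 0.001], [1.0, -0.01, 0.0], [0.0, 0.001, -1.0]]
force: [0.2, -0.1, 1.1]
opening: 0.006
grasp_force: 0.0
```

>>> play_rows([
  [[0,0,25,0,0,0],[0,0,20,0,0,0],[0,0,0,0,0,0],[0,-9,0,0,0,0],[0,-9,0,0,0,0]],
])

```text
time_s: 41.6
position: [0.5923, 0.1305, 0.0703]
tcp_rot: [[0.009, 1.0, 0.005], [1.0, -0.009, -0.0], [-0.0, 0.005, -1.0]]
force: [5.1, -0.7, -2.7]
opening: 0.004
grasp_force: 2.4
```

>>> play_rows([
  [[0,-8,0,0,0,0],[0,-8,0,0,0,0],[0,-8,0,0,0,0],[0,-8,0,0,0,0],[0,-8,0,0,0,0]],
])

```text
time_s: 42.1
position: [0.5556, 0.1311, 0.0721]
tcp_rot: [[0.01, 1.0, 0.013], [1.0, -0.01, 0.001], [0.001, 0.013, -1.0]]
force: [7.1, -0.7, -0.1]
opening: 0.009
grasp_force: 2.7
```

>>> play_rows([
  [[0,-5,0,0,0,0],[0,-2,0,0,0,0],[0,0,0,0,0,0],[0,0,0,0,0,0]],
])

```text
time_s: 42.5
position: [0.5441, 0.1308, 0.0702]
tcp_rot: [[0.009, 1.0, 0.001], [1.0, -0.009, -0.0], [-0.0, 0.001, -1.0]]
force: [1.8, -1.4, 1.8]
opening: 0.009
grasp_force: 1.2
```

```bash
python3 - <<'E'
from h import *
go(m2w(MILL,(.067,-.078,.069))[0]); w=bot.capture("wrist"); q=dq(w,"pics/d3.png")
E
```

```text
t 42.5 at [0.5441 0.1308 0.0702] open 0.01 F [ 1.8 -1.4  1.8] to [0.609, 0.131, 0.069] shift [ 0.8 64.9  1.3] yaw of tool y -0.5
disc 198 200 146 n 1738 pointer deg -134.1 q -0.8 or -7.084
```

View pics/d3.png

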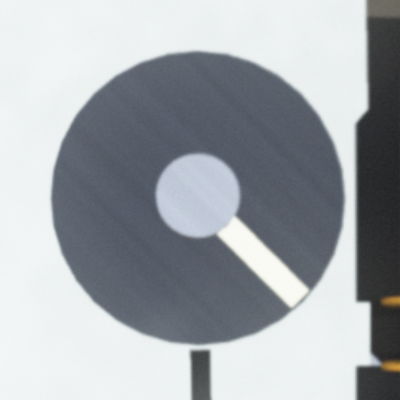

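The pointer is at (302,300) from centre (198,197), so q ≈ -0.80, and the mark is at (200,370). One shorter stroke remains.

>>> play_rows([
  [[0,4,0,0,0,0],[0,0,-45,0,0,0],[0,45,0,0,0,0],[0,16,0,0,0,0],[0,0,0,0,0,0]],
])

```text
time_s: 43.05
position: [0.6107, 0.1304, 0.1143]
tcp_rot: [[0.01, 1.0, 0.001], [1.0, -0.01, 0.0], [0.0, 0.001, -1.0]]
force: [-0.9, -0.2, 0.4]
opening: 0.005
grasp_force: 0.0
```

>>> play_rows([
  [[0,0,25,0,0,0],[0,0,20,0,0,0],[0,0,0,0,0,0],[0,-9,0,0,0,0],[0,-9,0,0,0,0]],
])

```text
time_s: 43.55
position: [0.5922, 0.1304, 0.0702]
tcp_rot: [[0.009, 1.0, 0.005], [1.0, -0.009, -0.0], [-0.0, 0.005, -1.0]]
force: [5.9, -1.3, -3.3]
opening: 0.007
grasp_force: 2.4
```

>>> play_rows([
  [[0,-8,0,0,0,0],[0,-8,0,0,0,0],[0,-8,0,0,0,0],[0,-6,0,0,0,0],[0,-4,0,0,0,0]],
])

```text
time_s: 44.05
position: [0.5603, 0.1311, 0.0718]
tcp_rot: [[0.01, 1.0, 0.01], [1.0, -0.01, 0.001], [0.001, 0.01, -1.0]]
force: [5.0, -0.3, -0.2]
opening: 0.002
grasp_force: 2.2
```

>>> play_rows([
  [[0,-2,0,0,0,0],[0,0,0,0,0,0],[0,0,0,0,0,0]],
])

```text
time_s: 44.35
position: [0.5553, 0.1307, 0.0704]
tcp_rot: [[0.009, 1.0, 0.001], [1.0, -0.009, -0.0], [-0.0, 0.001, -1.0]]
force: [3.1, -1.5, 1.6]
opening: 0.002
grasp_force: 1.4
```

```bash
python3 - <<'E'
from h import *
go(m2w(MILL,(.067,-.078,.069))[0]); w=bot.capture("wrist"); q=dq(w,"pics/d4.png")
E
```

```text
t 44.4 at [0.5553 0.1307 0.0704] open 0.0 F [ 3.1 -1.5  1.6] to [0.609, 0.131, 0.069] shift [ 0.8 53.6  1.5] yaw of tool y -0.5
disc 198 200 146 n 1754 pointer deg -178.9 q -0.02 or -6.303
```

View pics/d4.png

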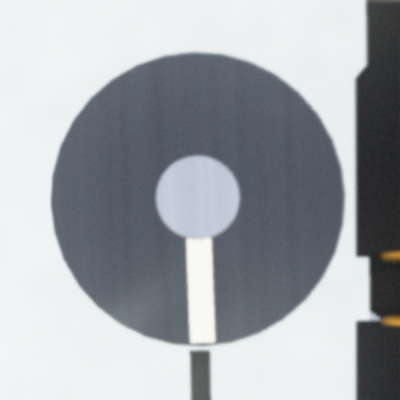

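>>> play_rows([
  [[0,4,0,0,0,0],[0,0,-40,0,0,0],[0,0,-30,0,0,0],[-40,8,0,0,0,0],[-40,9,0,0,0,0]],
])

```text
time_s: 44.9
position: [0.5739, 0.0513, 0.1399]
tcp_rot: [[0.006, 1.0, -0.003], [1.0, -0.006, 0.001], [0.001, -0.003, -1.0]]
force: [-0.0, 0.1, -0.4]
opening: 0.001
grasp_force: 0.0
```

>>> play_rows([
  [[0,0,0,0,0,0],[0,0,0,0,0,0]],
])

```text
time_s: 45.1
position: [0.5738, 0.0502, 0.1386]
tcp_rot: [[0.011, 1.0, -0.005], [1.0, -0.011, 0.001], [0.001, -0.005, -1.0]]
force: [-0.2, 0.1, 0.2]
opening: 0.002
grasp_force: 0.0
```

```bash
python3 - <<'E'
from h import *
go(m2w(MILL,(.035,-.158,.103))[0]); w=bot.capture("wrist"); q=dq(w)
E
```

```text
t 45.1 at [0.5738 0.0502 0.1386] open 0.0 F [-0.2  0.1  0.2] to [0.576, 0.0514, 0.103] shift [ 1.2  2.4 35.6] yaw of tool y -0.6
disc 198 200 146 n 732 pointer deg -179.3 q -0.013 or -6.296
```

The pointer stripe from (198,240) to (202,343) meets the mark at (201,370): on the mark. Now I'll close the shutter.

>>> play_rows([
  [[0,2,20,0,0,0],[0,0,15,0,0,0],[0,0,0,0,0,0]],
])

```text
time_s: 45.45
position: [0.5744, 0.0523, 0.1021]
tcp_rot: [[0.007, 1.0, -0.007], [1.0, -0.007, 0.001], [0.001, -0.007, -1.0]]
force: [-1.2, -0.1, 0.2]
opening: 0.007
grasp_force: 0.0
```

>>> play_rows([
  [[10,0,0,0,0,0],[10,0,0,0,0,0],[10,0,0,0,0,0],[10,0,0,0,0,0],[8,0,0,0,0,0]],
])

```text
time_s: 45.95
position: [0.5775, 0.0998, 0.1049]
tcp_rot: [[0.008, 1.0, -0.0], [1.0, -0.008, -0.0], [-0.0, -0.0, -1.0]]
force: [-1.2, -2.7, 1.1]
opening: 0.0
grasp_force: 1.1
```

>>> play_rows([
  [[6,0,0,0,0,0],[3,0,0,0,0,0],[0,0,0,0,0,0],[0,0,0,0,0,0]],
])

```text
time_s: 46.35
position: [0.5785, 0.1079, 0.1046]
tcp_rot: [[0.01, 1.0, 0.001], [1.0, -0.01, 0.001], [0.001, 0.001, -1.0]]
force: [0.1, -0.2, 0.4]
opening: 0.003
grasp_force: 0.0
```

>>> play_rows([
  [[2,0,0,0,0,0],[0,0,0,0,0,0]],
])

```text
time_s: 46.55
position: [0.5784, 0.1095, 0.1045]
tcp_rot: [[0.009, 1.0, 0.001], [1.0, -0.009, -0.0], [-0.0, 0.001, -1.0]]
force: [0.1, -0.9, 0.1]
opening: 0.008
grasp_force: 0.4
```

>>> play_rows([
  [[1,0,0,0,0,0],[0,0,0,0,0,0]],
])

```text
time_s: 46.75
position: [0.5784, 0.1103, 0.1046]
tcp_rot: [[0.009, 1.0, 0.001], [1.0, -0.009, -0.0], [-0.0, 0.001, -1.0]]
force: [1.3, -2.2, -0.3]
opening: 0.007
grasp_force: 1.0
```

>>> play_rows([
  [[2,0,0,0,0,0],[0,0,0,0,0,0]],
])

```text
time_s: 46.95
position: [0.5784, 0.1125, 0.1046]
tcp_rot: [[0.009, 1.0, 0.001], [1.0, -0.009, -0.0], [-0.0, 0.001, -1.0]]
force: [1.6, -2.3, -0.2]
opening: 0.002
grasp_force: 1.4
```

>>> play_rows([
  [[2,0,0,0,0,0],[0,0,0,0,0,0]],
])

```text
time_s: 47.15
position: [0.5784, 0.1126, 0.1046]
tcp_rot: [[0.007, 1.0, 0.001], [1.0, -0.007, -0.004], [-0.004, 0.001, -1.0]]
force: [1.4, -7.9, -0.3]
opening: 0.004
grasp_force: 4.3
```

>>> play_rows([
  [[-8,0,0,0,0,0],[-8,0,0,0,0,0],[0,0,-40,0,0,0],[0,0,-50,0,0,0],[30,-40,-30,0,0,0]],
])

```text
time_s: 47.65
position: [0.5499, 0.1228, 0.2242]
tcp_rot: [[0.014, 1.0, 0.012], [1.0, -0.014, 0.0], [0.001, 0.012, -1.0]]
force: [-0.1, 0.9, 0.3]
opening: 0.006
grasp_force: 0.0
```

>>> play_rows([
  [[30,-35,0,0,0,0],[30,-35,0,0,0,0],[0,0,0,0,0,0],[0,0,0,0,0,0],[0,0,0,0,0,0]],
])

```text
time_s: 48.15
position: [0.4754, 0.185, 0.2203]
tcp_rot: [[0.009, 1.0, 0.001], [1.0, -0.009, 0.0], [0.0, 0.001, -1.0]]
force: [0.1, 0.1, 0.2]
opening: 0.006
grasp_force: 0.0
```

```bash
python3 - <<'E'
from h import *
w=bot.capture("wrist"); dq(w)
c=bot.capture("top"); tray(c); packs(c)
s=bot.capture("side")
print("t",bot.read_state()["time_s"])
out=np.hstack([w["image"][100:400,100:500],s["image"][130:430,170:570]]); cv2.imwrite("pics/fin.png",out)
E
```

```text
disc 198 200 146 n 1632 pointer deg -177.4 q -0.045 or -6.328
tray 0.5456 -0.2066 size 0.23 0.229 yaw 1.4
pack blob [418. 287.] [19. 13.] [ 0.495 -0.256  0.091]
pack blob [380. 285.] [19. 13.] [ 0.49  -0.146  0.091]
pack blob [420. 253.] [18. 13.] [ 0.597 -0.258  0.091]
pack blob [383. 250.] [18. 13.] [ 0.595 -0.147  0.091]
t 48.3
```

View pics/fin.png

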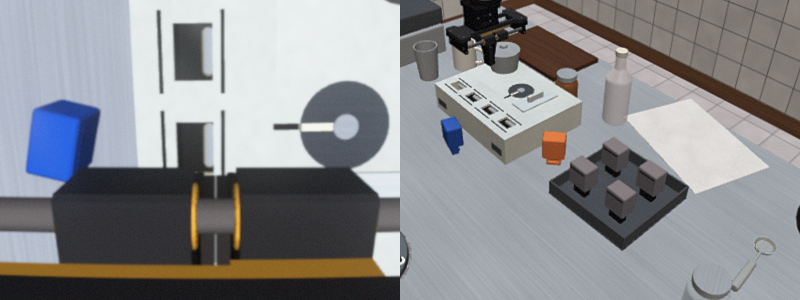

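The final picture shows the pointer at (320,127) in line with the mark (287,127). The shutter is shut at (535,100), the four packs stand in the tray and the bystanders haven't moved. Handing in.

```bash
python3 -c "
from rig import bot
print(bot.hand_in())"
```

```text
the job is handed in; nothing more can be done
None
```

I handed the job in at about 48 s, and no verdict came back: all four packs are standing in the tray, the pointer is on the mark to within about 0.05 rad, the shutter is pushed shut to its stop, and the bystanders look unmoved in the final picture.

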